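Change over the notebooks in the press

ROBOT

A 6-joint arm with a two-finger parallel gripper is mounted at the origin on a cart in front of the work surface, level with it; the furniture and walls round the work are solid. World frame = base frame: x ahead of the robot, y to its left, z up, the work surface at z = 0. Lengths are in m, angles in rad, forces in N, time in s.
With the tool pointing down it reaches from about 0.25 to 0.8 m from the base axis. Payload 8.5 kg.
Tool frame: the origin (TCP) lies on the centre line of the jaws, within the pads' length; the fingertips stand 8 mm ahead of it and the grasp point (between the pads) lies 11 mm behind it (bot.tcp_to_tips is the z of the fingertips in the tool frame, in m); z points along the fingers, y is the line along which they close (so a half turn about z gives the same grasp; the last joint's range is limited). The gripper opens to 85 mm and grips with 20 to 120 N. Pads are 22 mm wide; open, the fingers measure 114 mm over their backs; the gripper's body (76 mm by 85 mm) begins 54 mm behind the grasp point. The pads swing forward as they close: fully open they stand 13 mm farther back than shut.
Start: joints at [-1.223, 0.238, -0.013, 1.319, 0, 1.571], TCP at [0.179, -0.494, 0.239] pointing down, gripper open.
Joint ranges: [-2.66, 2.66], [-1.03, 1.9], [-1.14, 1.46], [-1.82, 2.27], [-1.45, 1.34], [-3.14, 3.14]. Speed limits (rad/s): [2.22, 2.22, 2.79, 3.14, 3.14, 3.14].

INTERFACE

Orientations are given as a unit quaternion [x, y, z, w].
In Python, from rig import bot gives the robot as it stands.
- The arm moves only by the shell command python3 -m handwheel 'ROWS' [FORCE]. ROWS is JSON, one flat list of numbers, 7 for each row, row after row: the shift along the tool's x, y, z in cm, then the turn, a rotation vector about the tool's x, y, z in rad, then the opening, from 0 (shut) to 1 (fully open). In form: [dx, dy, dz, wx, wy, wz, claw, dx, dy, dz, wx, wy, wz, claw, ...]. A call has 1 to 5 rows; each row shifts and turns the commanded pose from where the row before left it, along the tool's axes as they then stand; what a row does not reach is not made up. A row lasts 1/10 s, in which the tool goes at most 50 mm and 8.59 degrees, less where a joint would pass 70% of its speed; a pose out of reach is approached as far as the arm can. A call is refused whole if a number of a shift passes 5 or a number of a turn 0.15, either way. A call with a gripper value outside its range is refused whole. The fingers move at their own pace and stop on an object; FORCE is the grip in N (left out, the last holds). Time passes only in rows, so rows that do not move let the fingers close. It gives the time, the measured TCP pose, the force, the opening and the grip force at its end, in the units of the state.
- bot.state(): the state, without advancing time (a new reading comes with each control period).
- bot.capture(name): name is "scene" or "top" or "wrist"; returns a dict with "pixels" (420x560x3 uint8, blue, green, red), "fovy" (degrees; the focal length in pixels is half the picture's height over the tangent of half this angle, whatever the lens; pixels are square), "cx", "cy" (the principal point, pixels), "rvec" (rotation vector, rad) and "tvec" (3), from world to camera coordinates, as OpenCV has them. Camera axes: x right, y down, z forward; pixel columns grow to the right and rows downward; lengths in m; the calibration is good to about 2 mm. The wrist camera is an equidistant fisheye: a pixel r from the principal point sees the ray r / f radians off the axis. A picture is of the moment at which its call begins. There is no depth.
- bot.finish_job(): hands the job in; it is judged then, once.
The state is a dict: "time_s": time; "qpos": joint angles; "joint_velocities": joint speeds; "effort": joint torques, N m; "tcp_pos": TCP position; "ee_rot": TCP orientation; "ft_force": force on the tool from outside, world axes, zero at the start; "wrist_torque": the same for the moment, N m; "opening": finger opening in m; "gripper_force": force on a finger pad.
Only numpy, scipy, OpenCV 4.12 (cv2) and the standard library are available. Lean on these libraries where they do the work, as an engineer would, in place of code of your own. Each camera call takes 0.05 s, during which the arm holds its last target. There are 200 camera calls.

TASK

The red notebook under the weight has set and the green one is waiting in the tray: change them over. The green notebook must finish lying square in the corner of the pressing stand, close up to both steel stops, with the pressing board laid squarely on it and the weight standing in the middle of the board; the red notebook must finish lying flat in the tray. Set the weight down, do not let it drop, and do not knock over the little brown bottle.

Things in the scene. Friction and masses are not known exactly. Their poses are not given: they have to be found in the camera images.
- press: pressing stand, fixed, left or right on the table, turned up to 0.3 rad: plywood base 204 x 150 mm, cork bed 17 mm above the table, two steel stops in an L. Origin: on the table under the notebook's proper place, where a notebook with its long side along x is 8 mm clear of both stops. +x points to the back stop, +y to the side stop, z up
- tray: grey plastic carrier tray, fixed, 186 x 130 mm outside, floor top 4 mm above the table, walls 4 mm thick with their rim 16 mm above the table. Origin: centre of its underside, on the table; x along its long side, z up. Starts across the table from the stand, turned up to 0.3 rad; the strip of table between them (y within 80 mm of the middle, x 0.38 to 0.69 m) is clear
- red_book: dark red hardback notebook, 124 (x) x 64 (y) x 28 (z) mm, 0.16 kg, with a blank cream label on the cover. Origin: centre of its underside. At the start in the pressing stand under the board and the weight
- green_book: dark green hardback notebook, same size and make: 124 (x) x 64 (y) x 28 (z) mm, 0.16 kg. Origin: centre of its underside. At the start in the tray
- board: pale wood pressing board, 96 (x) x 68 (y) x 18 (z) mm, 0.09 kg, with a brass line round its lower edge; it overhangs the notebook by 2 mm on the long sides and leaves 14 mm of it bare at each end. Origin: centre of its underside. At the start on the red notebook, under the weight
- weight: dark iron pressing weight, 0.7 kg: block 60 x 60 x 30 mm with a round brass knob on top (24 mm across where it is widest, from 39 to 56 mm above the underside; neck 17 mm across just above the block; top of the knob 60 mm above the underside). Origin: centre of its underside, z up. At the start on the board
- glue_bottle: small brown dropper bottle, 33 mm across, 102 mm tall, standing loose on the table near its front edge. Origin: centre of its underside, z up. Not part of the job: leave it standing
- back_stop (a point): top middle of the inner face of the stand's back stop, a steel plate 90 mm long across the stand's +x end; 70 mm from the stand's origin, 39 mm above the table (lower than a notebook lying there, whose top is at 45 mm)
- side_stop (a point): middle of the stand's side stop, level with its top: 40 mm from the stand's origin along +y, 29 mm above the table. The stop is two steel tabs 22 mm long, 3 mm thick, centred 46 mm either side of this point, with a 70 mm notch between them for a finger

How it is judged:
At the end, for the whole second after the job is handed in: Green notebook flat in the stand, within 15 mm and 0.12 rad of its place; board flat on it, within 12 mm and 0.14 rad; weight upright on the board, within 15 mm of its middle; red notebook flat on the tray's floor; all released and at rest; bottle upright (0.3 rad) (horizontal distance between green_book and press below 0.015 m and angle between the x axis of green_book and the x axis of press, either way round below 0.12 rad and z of green_book in the frame of press below 0.021 m and angle between each of green_book, board, weight, red_book's own z axis and vertical below 0.06 rad and horizontal distance between board and green_book below 0.012 m and angle between the x axis of board and the x axis of green_book, either way round below 0.14 rad and z of board in the frame of green_book between 0.024 and 0.032 m and horizontal distance between weight and board below 0.015 m and z of weight in the frame of board between 0.014 and 0.022 m and horizontal distance between red_book and tray below 0.042 m and z of red_book in the frame of tray below 0.008 m and linear speed of each of weight, board, green_book, red_book below 0.02 m/s and angle between glue_bottle's own z axis and vertical below 0.3 rad); the robot touches nothing.
It fails at once if the weight was dropped (let go and falling faster than 0.6 m/s, about 2 cm of fall) (contact force between the fingers and weight below 0.1 N and linear speed of weight above 0.6 m/s).
It fails at once if the brown bottle was knocked over (angle between glue_bottle's own z axis and vertical above 0.5 rad).
It also fails if it takes over 131 s, if anything falls off the work surface, if the arm or the gripper's body presses on something with over 40 N, if the wrist force passes 120 N, or if a joint passes its speed limit or range.

## Working session

There is one attempt and no reset: what is moved stays moved. The work goes in short steps, Python scripts to look and compute and a shell command to move; the robot and the scene stay as the last step left them, time stands still between calls to the robot, and variables do not carry over. Pictures are saved under pics/ and viewed, at most 17 in all, crops included, and the job is handed in when it is done.

```bash
ls; mkdir -p pics; python3 - <<'E'
from rig import bot
import cv2
for n in ("scene","top"):
    c=bot.capture(n); cv2.imwrite(f"pics/{n}0.png",c["pixels"]); print(n,c["fovy"],c["cx"],c["cy"],c["rvec"],c["tvec"])
s=bot.state(); print(s)
E
```

```text
pics
scene 45.87519250275738 278.22742830501414 205.3996125126976 [ 1.13752567 -2.43039818  0.92873493] [0.34440961 0.32862127 1.00204267]
top 48.07220818401674 279.4983418090942 208.64294354403145 [ 2.18102745 -2.14602466  0.08717881] [0.00927114 0.50921958 1.26119658]
{'time_s': 0.1, 'qpos': array([-1.22301966e+00,  2.38731346e-01, -1.41676675e-02,  1.31918781e+00,
        2.84661413e-05,  1.57079237e+00]), 'joint_velocities': array([-0.0014897 , -0.00118507,  0.00154875, -0.0002117 ,  0.00013732,
       -0.00046881]), 'effort': array([ 8.37784537e-04, -5.39720285e+01,  3.46999383e+01,  1.34101152e-02,
       -1.69028098e-06, -8.43092636e-07]), 'tcp_pos': array([ 0.1788108 , -0.49323132,  0.23873725]), 'ee_rot': array([ 9.84918935e-01,  1.73015247e-01, -9.76164908e-05, -6.37978121e-04]), 'ft_force': array([ 0.87942849, -0.63608607,  0.08806876]), 'wrist_torque': array([ 0.04696513, -0.00311407,  0.00978727]), 'gripper_force': 0.0, 'opening': 0.08560015004372461}
```

View pics/top0.png

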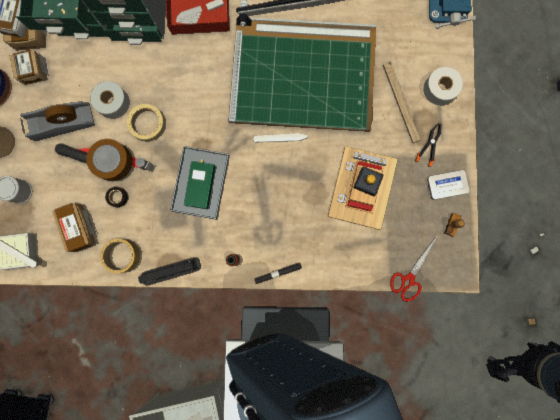

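View pics/scene0.png

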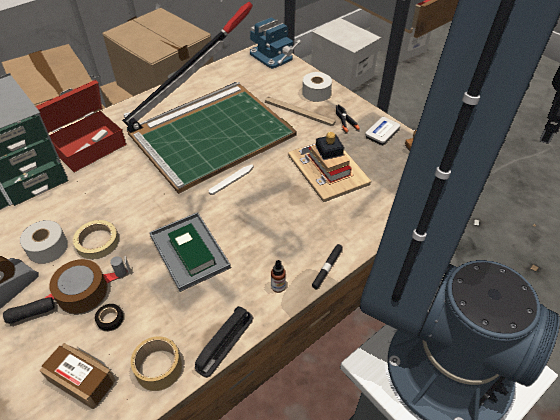

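The top view shows the stand at about (362,188), with back stop at the far end and side tabs on the left. The tray with the green book is at (200,183), and the bottle at (233,260). I'll crop for detail and measure with masks.

```bash
cat > h.py <<'E'
from rig import bot
import cv2, numpy as np
from scipy.spatial.transform import Rotation as R
def cal(c):
    f=c["pixels"].shape[0]/2/np.tan(np.radians(c["fovy"])/2)
    return f,R.from_rotvec(np.ravel(c["rvec"])).as_matrix(),np.ravel(c["tvec"])
def cast(c,px,z,fish=False):
    "pixels -> world points on plane z"
    f,M,t=cal(c); px=np.atleast_2d(px).astype(float); d=(px-[c["cx"],c["cy"]])/f
    if fish:
        r=np.linalg.norm(d,axis=1)+1e-9; v=np.c_[d*(np.sin(r)/r)[:,None],np.cos(r)]
    else: v=np.c_[d,np.ones(len(d))]
    w=v@M; o=-M.T@t
    return o+w*((z-o[2])/w[:,2])[:,None]
def proj(c,P,fish=False):
    f,M,t=cal(c); p=np.atleast_2d(P)@M.T+t
    if fish:
        rho=np.linalg.norm(p[:,:2],axis=1)+1e-12; th=np.arctan2(rho,p[:,2]); return p[:,:2]/rho[:,None]*th[:,None]*f+[c["cx"],c["cy"]]
    return p[:,:2]/p[:,2:]*f+[c["cx"],c["cy"]]
def rect(P):
    "min-area rect of world pts: centre, (long,short) mm, yaw of long axis"
    (c,s,a)=cv2.minAreaRect((P[:,:2]*1000).astype(np.float32))
    a=np.radians(a)
    if s[0]<s[1]: s=s[::-1]; a+=np.pi/2
    a=(a+np.pi/2)%np.pi-np.pi/2
    return np.round(np.array(c)/1000,4),np.round(s,1),round(a,3)
def blob(mask,near=None):
    k=cv2.findContours(mask.astype(np.uint8),cv2.RETR_EXTERNAL,cv2.CHAIN_APPROX_NONE)[0]
    return max(k,key=cv2.contourArea)[:,0,:]
def roi(shape,x0,x1,y0,y1):
    m=np.zeros(shape[:2],bool); m[y0:y1,x0:x1]=1; return m
def tool():
    s=bot.state(); Q=R.from_quat(s["ee_rot"]).as_matrix(); return s,np.array(s["tcp_pos"]),Q
E
python3 - <<'E'
from h import *
c=bot.capture("top"); p=c["pixels"]; h=cv2.cvtColor(p,cv2.COLOR_BGR2HSV)
a=cv2.resize(p[140:240,320:400],None,fx=5,fy=5,interpolation=2); b=cv2.resize(p[140:240,160:240],None,fx=5,fy=5,interpolation=2)
cv2.imwrite("pics/crop1.png",np.hstack([b,a])[:,:800])
g=(h[...,0]>60)&(h[...,0]<95)&(h[...,1]>110)&roi(p.shape,165,235,140,225)
print("green",rect(cast(c,blob(g),.032)))
for x,y in((180,160),(208,155),(190,180),(340,210),(300,150),(380,180),(383,160)): print(x,y,h[y,x])
t=(h[...,1]<70)&roi(p.shape,165,235,140,225)
print("tray",rect(cast(c,blob(t|g),.016)))
w=(h[...,1]>115)&(h[...,0]<25)&(h[...,2]>110)&roi(p.shape,320,405,140,235)
print("press base",rect(cast(c,blob(w),.012)))
print("corners",[cast(c,q,0)[0].round(3) for q in((0,0),(280,210),(233,260))])
E
```

```text
green (array([0.5712, 0.2386]), array([121.1,  65.6]), np.float64(-0.139))
180 160 [ 20  45 119]
208 155 [ 45  11 141]
190 180 [ 74 152  94]
340 210 [ 18 113 216]
300 150 [ 19  82 197]
380 180 [ 0  5 53]
383 160 [ 21  14 186]
tray (array([0.5686, 0.2577]), array([225.4, 189.5]), np.float64(-0.095))
press base (array([ 0.575 , -0.2129]), array([146.3,  89.2]), np.float64(-0.18))
corners [array([1.115, 0.85 , 0.   ]), array([0.508, 0.016, 0.   ]), array([0.367, 0.144, 0.   ])]
```

View pics/crop1.png

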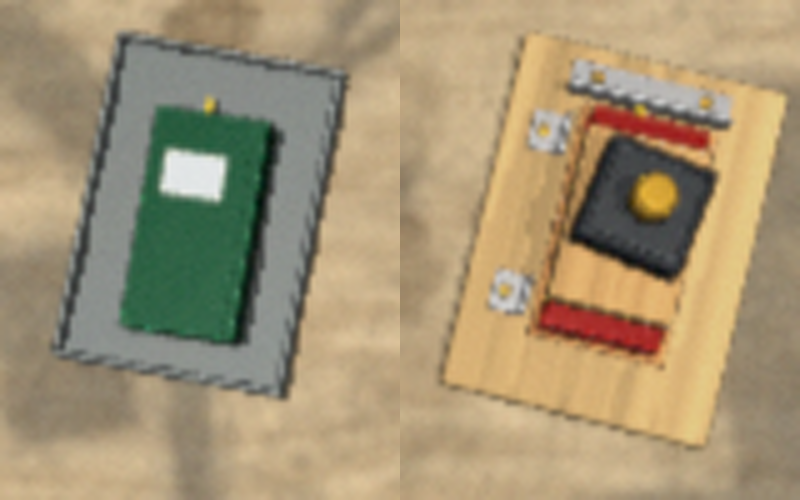

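Left half shows the tray (crop corners 125,35 / 348,72 / 285,398 / 55,350) with the green book in it. Right half shows the stand, with the back stop along the top and two tabs on the left. The red book, board and weight sit in place.

```bash
cat >> h.py <<'E'
def go(x,y,z,yaw):
    "shift (cm, present tool axes) and turn to bring TCP to x,y,z with tool x at yaw, tool down"
    s,p,Q=tool(); T=np.array([[np.cos(yaw),np.sin(yaw),0],[np.sin(yaw),-np.cos(yaw),0],[0,0,-1]]).T
    T=np.array([[np.cos(yaw),np.sin(yaw),0],[np.sin(yaw),-np.cos(yaw),0],[0,0,-1.]])
    print("shift cm",(Q.T@(np.array([x,y,z])-p)*100).round(2),"then turn",R.from_matrix(Q.T@T).as_rotvec().round(3),"at",p.round(4))
E
python3 - <<'E'
from h import *
c=bot.capture("top")
tr=np.array([(125,35),(348,72),(285,398),(55,350)])/5+[160,140]-.4
pr=np.array([(125,33),(388,92),(308,447),(42,383)])/5+[320,140]-.4
print("tray",rect(cast(c,tr,.016))); print("base",rect(cast(c,pr,.014)))
print("bottle top",cast(c,(233,258),.1),cast(c,(233,260),.1))
print("knob",cast(c,np.array([(656-400,195)])/5+[320,140]-.4,.17-.05))
go(.565,-.21,.25,-.2)
E
```

```text
tray (array([0.5798, 0.2396]), array([185. , 130.3]), np.float64(-0.161))
base (array([ 0.5737, -0.211 ]), array([203. , 149.1]), np.float64(-0.224))
bottle top [[0.37347299 0.13256744 0.1       ]] [[0.36840646 0.13243279 0.1       ]]
knob [[ 0.57985212 -0.21443067  0.12      ]]
shift cm [ 45.96 -13.48  -1.1 ] then turn [-0.001  0.     0.548] at [ 0.1789 -0.4933  0.2389]
```

```bash
python3 -m handwheel '[3.8,-1.1,-0.1,0,0,0,1,3.8,-1.1,-0.1,0,0,0,1,3.8,-1.1,-0.1,0,0,0,1,3.8,-1.1,-0.1,0,0,0,1,3.8,-1.1,-0.1,0,0,0,1]' 
python3 -m handwheel '[3.8,-1.1,-0.1,0,0,0,1,3.8,-1.1,-0.1,0,0,0,1,3.8,-1.1,-0.1,0,0,0,1,3.8,-1.1,-0.1,0,0,0,1,3.8,-1.1,-0.1,0,0,0,1]' 
python3 -m handwheel '[3.8,-1.1,-0.1,0,0,0,1,3.8,-1.1,-0.1,0,0,0,1,0,0,0,0,0,0.14,1,0,0,0,0,0,0.14,1,0,0,0,0,0,0.14,1]' 
python3 -m handwheel '[0,0,0,0,0,0.13,1,0,0,0,0,0,0,1,0,0,0,0,0,0,1]' 
python3 - <<'E'
from h import *
go(.565,-.21,.25,-.2)
c=bot.capture("wrist"); cv2.imwrite("pics/w1.png",c["pixels"]); f,M,t=cal(c); print(-M.T@t)
E
```

```text
time_s: 0.7
tcp_pos: [0.3398, -0.3759, 0.2443]
ee_rot: [0.985, 0.173, -0.0, -0.0]
ft_force: [0.4, -0.8, -0.0]
opening: 0.086
gripper_force: 0.0
time_s: 1.2
tcp_pos: [0.4998, -0.2594, 0.2492]
ee_rot: [0.985, 0.173, -0.0, -0.0]
ft_force: [0.4, -1.2, -0.1]
opening: 0.0856
gripper_force: 0.0
time_s: 1.7
tcp_pos: [0.5629, -0.2135, 0.2508]
ee_rot: [0.999, -0.039, -0.0, -0.0]
ft_force: [-0.2, -0.5, 0.6]
opening: 0.0856
gripper_force: 0.0
time_s: 2.0
tcp_pos: [0.5626, -0.214, 0.2511]
ee_rot: [0.995, -0.099, -0.0, -0.0]
ft_force: [0.1, 0.4, -0.3]
opening: 0.0854
gripper_force: 0.0
shift cm [ 0.16 -0.44  0.11] then turn [-0.     0.     0.002] at [ 0.5626 -0.214   0.2511]
[ 0.62840093 -0.2278626   0.38526518]
```

View pics/w1.png

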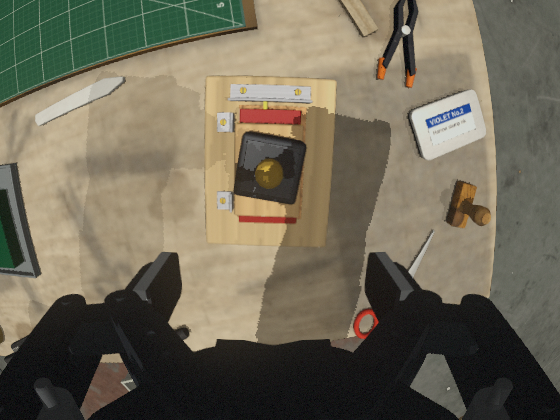

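The wrist view shows the knob at (269,173), base corners (206,76) (337,80) (327,247) (206,243), the back-stop inner edge from (230,101) to (310,102), and tabs at (225,122) and (224,201).

```bash
python3 - <<'E'
from h import *
c=bot.capture("wrist"); p=c["pixels"]
cv2.imwrite("pics/w1c.png",cv2.resize(p[65:255,195:345],None,fx=4,fy=3.15,interpolation=2)[:600])
print("base",rect(cast(c,[(206,76),(337,80),(327,247),(206,243)],.014,1)))
e=cast(c,[(230,101),(310,102)],.039,1);print("backstop edge",e.round(4))
print("tabs",cast(c,[(225,122),(224,201)],.029,1).round(4))
print("knob",cast(c,(269,173),.113,1).round(4))
h=cv2.cvtColor(p,cv2.COLOR_BGR2HSV)
k=(h[...,0]>15)&(h[...,0]<32)&(h[...,1]>150)&(h[...,2]<205)&roi(p.shape,250,290,150,195)
b=blob(k); print("knob px",b.mean(0),cv2.minEnclosingCircle(b.astype(np.float32)))
r=((h[...,0]<8)|(h[...,0]>172))&(h[...,1]>130)
for (y0,y1) in((105,130),(210,230)):
    q=blob(r&roi(p.shape,230,320,y0,y1)); print("red",q.min(0),q.max(0),rect(cast(c,q,.045,1)))
E
```

```text
base (array([ 0.5724, -0.212 ]), array([202.4, 151.8]), np.float64(-0.232))
backstop edge [[ 0.6513 -0.1864  0.039 ]
 [ 0.6335 -0.2688  0.039 ]]
tabs [[ 0.6305 -0.175   0.029 ]
 [ 0.5434 -0.1537  0.029 ]]
knob [[ 0.5799 -0.2148  0.113 ]]
knob px [268.7625 173.45  ] ((268.4779052734375, 173.14364624023438), 14.575692176818848)
red [240 109] [300 123] (array([ 0.6267, -0.2246]), array([62.4, 14.6]), np.float64(1.362))
red [239 216] [295 222] (array([ 0.5175, -0.199 ]), array([62.1,  6.5]), np.float64(1.342))
```

View pics/w1c.png

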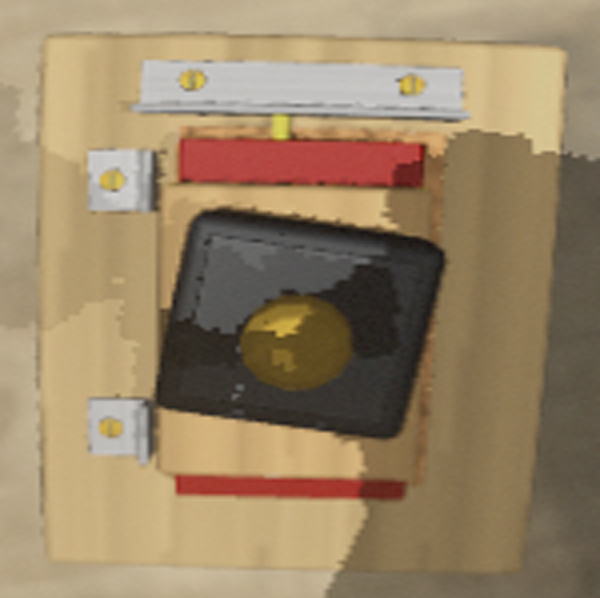

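```bash
python3 - <<'E'
from h import *
c=bot.capture("wrist"); yaw=-.226; X=np.array([np.cos(yaw),np.sin(yaw)]); Y=np.array([-X[1],X[0]])
m=cast(c,(270,101),.039,1)[0,:2]; o=m-.07*X; print("origin from back stop",o)
t=cast(c,[(233.5,122),(233,201)],.029,1)[:,:2]; print("tab inner faces in that frame",((t-o)@np.c_[X,Y]).round(4))
t=cast(c,[(225,122),(224,201)],.029,1)[:,:2]; print("tab centres",((t-o)@np.c_[X,Y]).round(4))
print("red in frame",(np.array([.574,-.2122])-o)@np.c_[X,Y], "knob",(np.array([.5799,-.2148])-o)@np.c_[X,Y], "base",(np.array([.573,-.2115])-o)@np.c_[X,Y])
print(bot.tcp_to_tips); go(.580,-.2148,.16,-.226)
E
```

```text
origin from back stop [ 0.57416831 -0.21199818]
tab inner faces in that frame [[ 0.0467  0.0393]
 [-0.0427  0.0395]]
tab centres [[ 0.0467  0.0487]
 [-0.0429  0.0499]]
red in frame [-0.00011881 -0.0002344 ] knob [ 0.00621377 -0.00144621] base [-0.00125023  0.00022372]
0.008
shift cm [ 1.72 -0.27  9.12] then turn [-0.     0.     0.026] at [ 0.5626 -0.214   0.2512]
```

```bash
python3 -m handwheel '[1.72,-0.27,3,0,0,0.026,1,0,0,3,0,0,0,1,0,0,3.1,0,0,0,1,0,0,2,0,0,0,1,0,0,2,0,0,0,1]' 60
python3 -m handwheel '[0,0,1.6,0,0,0,0.6,0,0,0,0,0,0,0.6,0,0,0,0,0,0,0]' 
python3 -m handwheel '[0,0,0,0,0,0,0,0,0,0,0,0,0,0,0,0,0,0,0,0,0,0,0,0,0,0,0,0]' ; python3 - <<'E'
from h import *
go(.580,-.2148,.104,-.226)
E
```

```text
time_s: 2.65
tcp_pos: [0.5797, -0.2147, 0.1191]
ee_rot: [0.994, -0.113, -0.0, -0.0]
ft_force: [0.5, -0.6, -0.6]
opening: 0.0855
gripper_force: 0.0
time_s: 2.95
tcp_pos: [0.58, -0.2149, 0.1046]
ee_rot: [0.994, -0.113, -0.0, -0.0]
ft_force: [-0.6, 0.6, -0.2]
opening: 0.0436
gripper_force: 0.0
time_s: 3.35
tcp_pos: [0.5808, -0.2145, 0.1056]
ee_rot: [0.994, -0.114, 0.001, -0.0]
ft_force: [-0.5, 3.8, 6.4]
opening: 0.0217
gripper_force: 59.1
shift cm [-0.07  0.05  0.16] then turn [-0.001 -0.002 -0.002] at [ 0.5808 -0.2145  0.1056]
```

```bash
python3 -m handwheel '[0,0,-0.5,0,0,0,0,0,0,-1.5,0,0,0,0,0,0,-2.5,0,0,0,0,0,0,-2,0,0,0,0,0,0,0,0,0,0,0]'
python3 - <<'E'
from h import *
print(bot.state()["ft_force"]); go(.45,.06,.17,-.226); go(.45,.06,.043,-.226)
E
```

```text
time_s: 3.85
tcp_pos: [0.5809, -0.2155, 0.1714]
ee_rot: [0.993, -0.114, 0.001, 0.001]
ft_force: [1.2, 0.2, -8.3]
opening: 0.0216
gripper_force: 59.6
[ 1.22372954  0.16594558 -8.34635773]
shift cm [-18.99 -23.87   0.06] then turn [ 0.001 -0.003 -0.002] at [ 0.5809 -0.2155  0.1714]
shift cm [-19.03 -23.88  12.76] then turn [ 0.001 -0.003 -0.002] at [ 0.5809 -0.2155  0.1714]
```

```bash
python3 -m handwheel '[-1.0,-1.2,0,0,0,0,0,-1.9,-2.4,0,0,0,0,0,-1.9,-2.4,0,0,0,0,0,-1.9,-2.4,0,0,0,0,0,-1.9,-2.4,0,0,0,0,0]'
python3 -m handwheel '[-1.9,-2.4,0,0,0,0,0,-1.9,-2.4,0,0,0,0,0,-1.9,-2.4,0,0,0,0,0,-1.9,-2.4,0,0,0,0,0,-1.9,-2.4,0,0,0,0,0]'
python3 -m handwheel '[-0.9,-1.1,1,0,0,0,0,0,0,3,0,0,0,0,0,0,3,0,0,0,0,0,0,3,0,0,0,0,0,0,1.5,0,0,0,0]'
python3 -m handwheel '[0,0,0.5,0,0,0,0,0,0,0.3,0,0,0,0,0,0,0.1,0,0,0,0,0,0,0,0,0,0,0]'
python3 - <<'E'
from h import *
go(.45,.06,.043,-.226)
E
```

```text
time_s: 4.35
tcp_pos: [0.5158, -0.1032, 0.1676]
ee_rot: [0.995, -0.101, -0.001, -0.006]
ft_force: [0.0, 0.2, -8.6]
opening: 0.0217
gripper_force: 59.9
time_s: 4.85
tcp_pos: [0.4326, -0.0335, 0.1719]
ee_rot: [0.998, -0.06, 0.0, -0.032]
ft_force: [-0.8, -0.7, -8.8]
opening: 0.0215
gripper_force: 59.9
time_s: 5.35
tcp_pos: [0.4237, -0.0247, 0.0561]
ee_rot: [0.998, -0.054, -0.001, -0.036]
ft_force: [-0.5, 0.4, -7.8]
opening: 0.0217
gripper_force: 60.0
time_s: 5.75
tcp_pos: [0.4269, -0.0244, 0.0508]
ee_rot: [0.998, -0.054, 0.002, -0.036]
ft_force: [-0.2, 0.3, -8.3]
opening: 0.0216
gripper_force: 60.0
shift cm [ 1.39 -8.56  1.41] then turn [-0.073  0.004  0.118] at [ 0.4269 -0.0244  0.0508]
```

```bash
python3 -m handwheel '[0,0,-1.5,0,0,0,0,0,0,0,-0.036,0.002,0.06,0,0,0,0,-0.036,0.002,0.06,0,0,0,0,0,0,0,0]'
python3 - <<'E'
from h import *
go(.45,.06,.043,-.226)
E
```

```text
time_s: 6.15
tcp_pos: [0.4199, -0.0675, 0.0661]
ee_rot: [0.996, -0.09, 0.001, -0.016]
ft_force: [0.7, 0.4, -7.9]
opening: 0.0215
gripper_force: 60.4
shift cm [  0.66 -13.     2.74] then turn [-0.033  0.001  0.045] at [ 0.4199 -0.0675  0.0661]
```

```bash
python3 - <<'E'
from h import *
print(bot.state()["qpos"].round(3),bot.state()["joint_velocities"].round(3))
E
python3 -m handwheel '[0,0,0,0,0,0,0,0,0,0,0,0,0,0]'
python3 - <<'E'
from h import *
print(bot.state()["qpos"].round(3),bot.state()["joint_velocities"].round(3))
go(.45,.06,.043,-.226)
E
```

```text
[-0.182  0.208 -0.541  0.822  0.033  3.141] [ 0.023  0.006 -0.003 -0.004  0.046  0.002]
time_s: 6.35
tcp_pos: [0.4199, -0.0656, 0.0656]
ee_rot: [0.996, -0.089, 0.001, -0.017]
ft_force: [-0.1, 0.7, -8.4]
opening: 0.0219
gripper_force: 60.4
[-0.179  0.209 -0.542  0.822  0.035  3.141] [ 0.006  0.002 -0.001 -0.001 -0.001  0.   ]
shift cm [  0.73 -12.81   2.7 ] then turn [-0.035  0.002  0.048] at [ 0.4199 -0.0656  0.0656]
```

The last joint hit its limit; a half turn of the wrist avoids that (q6 = q1 + π − yaw). I'll raise the weight and turn.

```bash
python3 -m handwheel '[0,0,-2,0,0,-0.14,0,0,0,-2,0,0,-0.14,0,0,0,0,0,0,-0.14,0,0,0,0,0,0,-0.14,0,0,0,0,0,0,-0.14,0]'
python3 -m handwheel '[0,0,0,0,0,-0.14,0,0,0,0,0,0,-0.14,0,0,0,0,0,0,-0.14,0,0,0,0,0,0,-0.14,0,0,0,0,0,0,-0.14,0]'
python3 -m handwheel '[0,0,0,0,0,-0.14,0,0,0,0,0,0,-0.14,0,0,0,0,0,0,-0.14,0,0,0,0,0,0,-0.14,0,0,0,0,0,0,-0.14,0]'
python3 -m handwheel '[0,0,0,0,0,-0.14,0,0,0,0,0,0,-0.14,0,0,0,0,0,0,-0.14,0,0,0,0,0,0,-0.14,0,0,0,0,0,0,-0.14,0]'
python3 - <<'E'
from h import *
print(bot.state()["qpos"].round(3))
go(.45,.06,.043,2.916)
E
```

```text
time_s: 6.85
tcp_pos: [0.4196, -0.0668, 0.1055]
ee_rot: [0.965, 0.261, 0.006, -0.016]
ft_force: [-0.4, -0.2, -8.6]
opening: 0.0213
gripper_force: 60.5
time_s: 7.35
tcp_pos: [0.4196, -0.0667, 0.1053]
ee_rot: [0.817, 0.576, 0.011, -0.013]
ft_force: [0.6, -0.2, -8.2]
opening: 0.0216
gripper_force: 60.5
time_s: 7.85
tcp_pos: [0.4196, -0.0667, 0.1053]
ee_rot: [0.57, 0.821, 0.015, -0.008]
ft_force: [-0.1, 0.4, -8.7]
opening: 0.0214
gripper_force: 60.5
time_s: 8.35
tcp_pos: [0.4196, -0.0668, 0.1053]
ee_rot: [0.254, 0.967, 0.017, -0.003]
ft_force: [-0.5, 0.6, -8.5]
opening: 0.0216
gripper_force: 60.5
[-0.182  0.164 -0.478  0.932  0.034  0.332]
shift cm [ 3.49 12.33  6.67] then turn [ 0.033 -0.009 -0.288] at [ 0.4196 -0.0668  0.1053]
```

```bash
python3 -m handwheel '[0,0,0,0.016,-0.004,-0.14,0,0,0,0,0.016,-0.004,-0.14,0,0,2.6,0,0,0,0,0,0,2.6,0,0,0,0,0,0,2.6,0,0,0,0,0]'
python3 -m handwheel '[0,2.6,1,0,0,0,0,0,2.6,1,0,0,0,0,0,0,1,0,0,0,0,0,0,1,0,0,0,0,0,0,0,0,0,0,0]'
python3 - <<'E'
from h import *
go(.45,.06,.043,2.916)
E
```

```text
time_s: 8.85
tcp_pos: [0.4382, 0.0098, 0.1055]
ee_rot: [0.12, 0.993, 0.001, -0.0]
ft_force: [0.6, -0.8, -8.2]
opening: 0.0217
gripper_force: 60.8
time_s: 9.35
tcp_pos: [0.449, 0.0587, 0.0641]
ee_rot: [0.12, 0.993, 0.0, -0.002]
ft_force: [-0.7, -1.1, -8.3]
opening: 0.0217
gripper_force: 61.2
shift cm [-0.07  0.15  2.11] then turn [-0.    -0.004 -0.014] at [0.449  0.0587 0.0641]
```

```bash
python3 -m handwheel '[0,0,1,0,0,0,0,0,0,0.7,0,0,0,0,0,0,0.2,0,0,0,0,0,0,0.1,0,0,0,0,0,0,0,0,0,0,0]'
python3 -m handwheel '[0,0,0.1,0,0,0,0,0,0,0,0,0,0,0]'

```

```text
time_s: 9.85
tcp_pos: [0.4505, 0.0588, 0.0454]
ee_rot: [0.12, 0.993, 0.001, -0.0]
ft_force: [0.5, 0.0, -8.3]
opening: 0.0213
gripper_force: 61.1
time_s: 10.05
tcp_pos: [0.4505, 0.059, 0.0445]
ee_rot: [0.12, 0.993, 0.001, -0.0]
ft_force: [-0.6, 0.8, -8.6]
opening: 0.0214
gripper_force: 61.1
```

```bash
python3 -m handwheel '[0,0,0.1,0,0,0,0,0,0,0.1,0,0,0,0,0,0,0,0,0,0,0]'
python3 -m handwheel '[0,0,0.1,0,0,0,0,0,0,0,0,0,0,0]'

```

```text
time_s: 10.35
tcp_pos: [0.4506, 0.059, 0.0426]
ee_rot: [0.12, 0.993, 0.001, -0.0]
ft_force: [-0.4, -1.3, -5.0]
opening: 0.0216
gripper_force: 61.6
time_s: 10.55
tcp_pos: [0.4505, 0.0589, 0.0425]
ee_rot: [0.12, 0.993, 0.001, 0.0]
ft_force: [-5.5, -2.2, 12.3]
opening: 0.0218
gripper_force: 63.3
```

```bash
python3 -m handwheel '[0,0,0,0,0,0,0.6,0,0,0,0,0,0,0.6,0,0,-1,0,0,0,0.7,0,0,-3,0,0,0,1,0,0,-3.5,0,0,0,1]'
python3 -m handwheel '[-1.8,-2.35,-4,0,0,0,1,-1.8,-2.35,-3,0,0,0,1,-1.8,-2.35,0,0,0,0,1,-1.8,-2.35,0,0,0,0,1,-1.8,-2.35,0,0,0,0,1]'
python3 -m handwheel '[-1.8,-2.35,0,0,0,0,1,-1.8,-2.35,0,0,0,0,1,-1.8,-2.35,0,0,0,0,1,-1.8,-2.35,0,0,0,0,1,-1.8,-2.35,0,0,0,0,1]'
python3 -m handwheel '[0,0,0,0,0,0,1,0,0,0,0,0,0,1]'
python3 - <<'E'
from h import *
go(.574,-.212,.2,2.916)
a=bot.capture("wrist"); b=bot.capture("top")
cv2.imwrite("pics/w2.png",a["pixels"])
E
```

```text
time_s: 11.05
tcp_pos: [0.4498, 0.0589, 0.1172]
ee_rot: [0.12, 0.993, 0.0, -0.001]
ft_force: [1.2, 0.5, -0.3]
opening: 0.0849
gripper_force: 0.0
time_s: 11.55
tcp_pos: [0.5106, -0.0779, 0.1875]
ee_rot: [0.12, 0.993, 0.001, 0.0]
ft_force: [-0.1, -0.2, 0.5]
opening: 0.0856
gripper_force: 0.0
time_s: 12.05
tcp_pos: [0.5699, -0.2135, 0.1868]
ee_rot: [0.12, 0.993, 0.001, -0.0]
ft_force: [0.2, 1.0, 0.4]
opening: 0.0853
gripper_force: 0.0
time_s: 12.25
tcp_pos: [0.5693, -0.2126, 0.1861]
ee_rot: [0.12, 0.993, 0.001, -0.001]
ft_force: [-0.2, 0.6, -0.4]
opening: 0.0853
gripper_force: 0.0
shift cm [-0.44  0.17 -1.39] then turn [ 0.001 -0.001 -0.016] at [ 0.5693 -0.2126  0.1861]
```

View pics/w2.png

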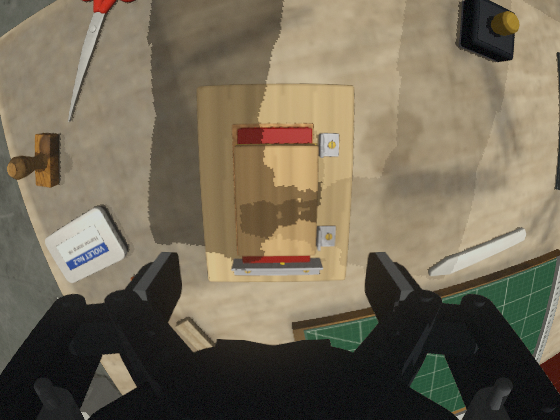

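The wrist view, now half-turned, shows the board bare at about (234..318, 146..256) between the red ends. The weight stands upright at (490,30).

```bash
python3 - <<'E'
from h import *
c=bot.capture("wrist"); p=c["pixels"]; h=cv2.cvtColor(p,cv2.COLOR_BGR2HSV)
yaw=-.226; X=np.array([np.cos(yaw),np.sin(yaw)]); Y=np.array([-X[1],X[0]]); o=np.array([.574,-.212])
r=((h[...,0]<8)|(h[...,0]>172))&(h[...,1]>130)
for (y0,y1) in((120,150),(250,270)):
    q=blob(r&roi(p.shape,225,325,y0,y1)); print("red",q.min(0),q.max(0),rect(cast(c,q,.045,1)))
b=cast(c,[(234,146),(318,146),(318.5,256),(233,256)],.063,1); print("board",rect(b), (rect(b)[0]-o)@np.c_[X,Y])
cv2.imwrite("pics/w2c.png",cv2.resize(p[110:290,190:360],None,fx=3.3,fy=3.3,interpolation=2))
E
```

```text
red [237 128] [310 143] (array([ 0.5191, -0.1992]), array([62., 13.]), np.float64(1.332))
red [242 256] [308 263] (array([ 0.6303, -0.2249]), array([62.1,  6.7]), np.float64(1.35))
board (array([ 0.5727, -0.2101]), array([95.4, 74.8]), np.float64(-0.241)) [-0.0016927   0.00156038]
```

View pics/w2c.png

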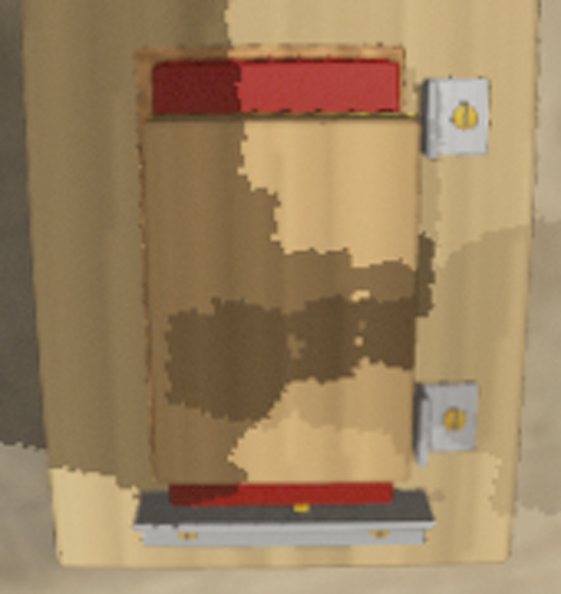

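```bash
python3 - <<'E'
from h import *
c=bot.capture("wrist"); s,p,Q=tool(); f,M,t=cal(c); o=-M.T@t
print("cam in tool",Q.T@(o-p))
for px in((180,254),(367,254),(180,300),(367,300),(178,275)):
    w=cast(c,px,0,1)[0]; a=Q.T@(o-p); d=Q.T@(w-o); y=.0427*np.sign(d[1])
    print(px,(a+d*((y-a[1])/d[1])).round(4))
cv2.imwrite("pics/f.png",np.hstack([cv2.resize(c["pixels"][240:330,100:200],None,fx=4,fy=4),cv2.resize(c["pixels"][240:330,350:450],None,fx=4,fy=4)]))
E
```

```text
cam in tool [ 0.06943841 -0.0006965  -0.13413632]
(180, 254) [ 0.0088 -0.0427 -0.0035]
(367, 254) [ 0.0079  0.0427 -0.0017]
(180, 300) [-0.0104 -0.0427 -0.0122]
(367, 300) [-0.0116  0.0427 -0.0106]
(178, 275) [ 0.0014 -0.0427 -0.0101]
```

View pics/f.png

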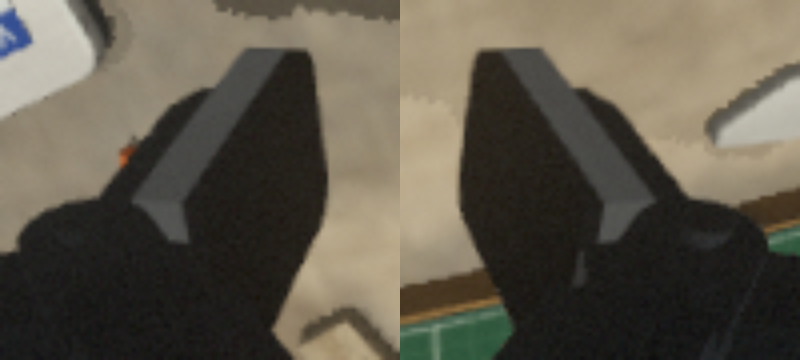

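```bash
python3 - <<'E'
from h import *
go(.573,-.211,.05,2.912)
E
```

```text
shift cm [-0.38  0.11 13.64] then turn [ 0.001 -0.001 -0.01 ] at [ 0.5691 -0.2114  0.1864]
```

```bash
python3 -m handwheel '[-0.38,0.1,3,0,0,-0.01,1,0,0,3,0,0,0,1,0,0,3,0,0,0,1,0,0,3,0,0,0,1,0,0,1.6,0,0,0,1]' 40
python3 -m handwheel '[0,0,0,0,0,0,1,0,0,0,0,0,0,0,0,0,0,0,0,0,0,0,0,0,0,0,0,0,0,0,0,0,0,0,0]'
python3 -m handwheel '[0,0,-0.5,0,0,0,0,0,0,-1.5,0,0,0,0,0,0,-3,0,0,0,0,0,0,-3,0,0,0,0,0,0,0,0,0,0,0]'
python3 - <<'E'
from h import *
s=bot.state(); print(s["opening"],s["ft_force"]); go(.445,-.055,.13,2.912)
c=bot.capture("wrist"); cv2.imwrite("pics/w3.png",c["pixels"])
E
```

```text
time_s: 12.95
tcp_pos: [0.5719, -0.2107, 0.0479]
ee_rot: [0.114, 0.993, 0.001, -0.002]
ft_force: [-0.8, -0.6, 0.7]
opening: 0.0855
gripper_force: 0.0
time_s: 13.45
tcp_pos: [0.5741, -0.2122, 0.0515]
ee_rot: [0.115, 0.993, 0.0, 0.001]
ft_force: [-0.4, 1.2, 6.6]
opening: 0.0666
gripper_force: 46.3
time_s: 13.95
tcp_pos: [0.5754, -0.213, 0.1346]
ee_rot: [0.115, 0.993, -0.0, 0.003]
ft_force: [0.9, -0.0, -0.9]
opening: 0.0665
gripper_force: 45.4
0.06654568389585896 [ 0.90123466 -0.02397609 -0.91460165]
shift cm [16.31 12.4   0.36] then turn [ 0.     0.006 -0.001] at [ 0.5754 -0.213   0.1346]
```

View pics/w3.png

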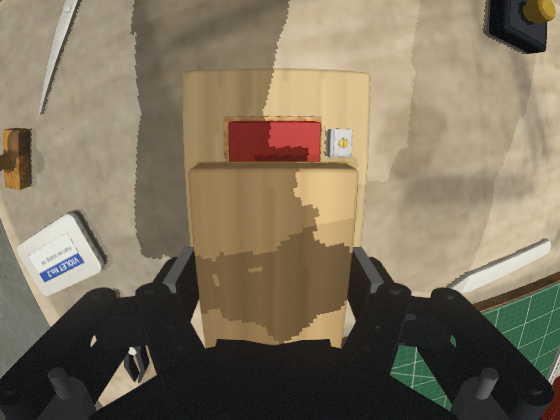

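Board is held square between the fingers; the red book stays in the stand.

```bash
python3 -m handwheel '[1.5,1.1,0,0,0,0,0,2.5,1.9,0,0,0,0,0,2.5,1.9,0,0,0,0,0,2.5,1.9,0,0,0,0,0,2.5,1.9,0,0,0,0,0]'
python3 -m handwheel '[2.5,1.9,0,0,0,0,0,2.3,1.8,0,0,0,0,0,0,0,2,0,0,0,0,0,0,3,0,0,0,0,0,0,3,0,0,0,0]'
python3 -m handwheel '[0,0,2.5,0,0,0,0,0,0,1,0,0,0,0,0,0,0,0,0,0,0]'
python3 - <<'E'
from h import *
go(.445,-.055,.0065,2.912)
E
```

```text
time_s: 14.5
tcp_pos: [0.4795, -0.1003, 0.1292]
ee_rot: [0.115, 0.993, 0.001, -0.001]
ft_force: [0.0, -0.3, -1.0]
opening: 0.0669
gripper_force: 45.4
time_s: 15.0
tcp_pos: [0.4424, -0.0538, 0.0492]
ee_rot: [0.115, 0.993, 0.001, -0.0]
ft_force: [0.2, 0.4, -0.7]
opening: 0.0667
gripper_force: 45.4
time_s: 15.3
tcp_pos: [0.4414, -0.0539, 0.0139]
ee_rot: [0.115, 0.993, 0.001, -0.002]
ft_force: [-0.0, 0.6, -1.1]
opening: 0.0668
gripper_force: 45.3
shift cm [-0.38 -0.03  0.74] then turn [ 0.001 -0.004 -0.001] at [ 0.4414 -0.0539  0.0139]
```

```bash
python3 -m handwheel '[0,0,0.4,0,0,0,0,0,0,0.2,0,0,0,0,0,0,0.1,0,0,0,0,0,0,0,0,0,0,0]'
```

```text
time_s: 15.7
tcp_pos: [0.4431, -0.0541, 0.0087]
ee_rot: [0.115, 0.993, 0.001, 0.0]
ft_force: [-0.2, 0.9, -1.1]
opening: 0.0667
gripper_force: 45.4
```

```bash
python3 -m handwheel '[0,0,0.1,0,0,0,0,0,0,0,0,0,0,0]'
```

```text
time_s: 15.9
tcp_pos: [0.4429, -0.0541, 0.0074]
ee_rot: [0.115, 0.993, 0.001, -0.0]
ft_force: [0.3, -0.4, -0.6]
opening: 0.0667
gripper_force: 45.4
```

```bash
python3 -m handwheel '[0,0,0.1,0,0,0,0,0,0,0,0,0,0,0,0,0,0,0,0,0,1,0,0,0,0,0,0,1,0,0,0,0,0,0,1]'
python3 -m handwheel '[0,0,-2,0,0,0,1,0,0,-4,0,0,0,1,0,0,-4,0,0,0,1,-2.3,-1.75,-4,0,0,0,1,-2.3,-1.75,0,0,0,0,1]'
python3 -m handwheel '[-2.3,-1.75,0,0,0,0,1,-2.3,-1.75,0,0,0,0,1,-2.3,-1.75,0,0,0,0,1,-2.4,-1.8,0,0,0,0,1,-2.4,-1.8,0,0,0,0,1]'
python3 -m handwheel '[0,0,0,0,0,0,1,0,0,0,0,0,0,1]'
python3 - <<'E'
from h import *
go(.574,-.212,.024,2.914)
c=bot.capture("wrist"); p=c["pixels"]; cv2.imwrite("pics/w4.png",p); h=cv2.cvtColor(p,cv2.COLOR_BGR2HSV)
r=((h[...,0]<8)|(h[...,0]>172))&(h[...,1]>130)&roi(p.shape,200,350,80,300)
r=cv2.morphologyEx(r.astype(np.uint8),cv2.MORPH_CLOSE,np.ones((25,25)))
q=blob(r); print(q.min(0),q.max(0),rect(cast(c,q,.045,1)))
E
```

```text
time_s: 16.4
tcp_pos: [0.4428, -0.054, 0.0062]
ee_rot: [0.115, 0.993, 0.001, -0.0]
ft_force: [-0.5, -0.0, 0.2]
opening: 0.0856
gripper_force: 0.0
time_s: 16.9
tcp_pos: [0.4827, -0.0995, 0.1515]
ee_rot: [0.114, 0.993, 0.0, 0.004]
ft_force: [1.2, -0.2, -0.3]
opening: 0.0855
gripper_force: 0.0
time_s: 17.4
tcp_pos: [0.5739, -0.2126, 0.1458]
ee_rot: [0.115, 0.993, 0.001, -0.001]
ft_force: [0.4, -0.5, -0.5]
opening: 0.0852
gripper_force: 0.0
time_s: 17.6
tcp_pos: [0.5731, -0.2118, 0.1453]
ee_rot: [0.115, 0.993, 0.001, -0.001]
ft_force: [-0.4, 0.8, -0.2]
opening: 0.0851
gripper_force: 0.0
shift cm [-1.200e-01 -1.000e-02  1.213e+01] then turn [ 0.001 -0.002 -0.004] at [ 0.5731 -0.2118  0.1453]
[230 125] [316 280] (array([ 0.573 , -0.2119]), array([123.9,  63.2]), np.float64(-0.226))
```

View pics/w4.png

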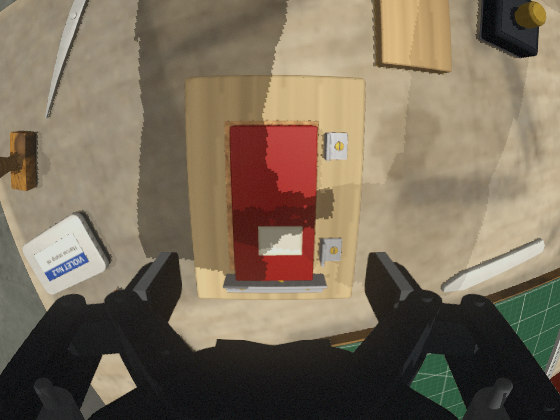

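The red book is fully visible at (230–316, 125–280), measured 123.9 x 63.2 mm and centred under the gripper. Descending.

```bash
python3 -m handwheel '[0,0,3,0,0,0,1,0,0,3,0,0,0,1,0,0,3,0,0,0,1,0,0,2,0,0,0,1,0,0,1,0,0,0,1]' 40
python3 -m handwheel '[0,0,0,0,0,0,1,0,0,0,0,0,0,0,0,0,0,0,0,0,0,0,0,0,0,0,0,0,0,0,0,0,0,0,0]'
python3 -m handwheel '[0,0,-0.5,0,0,0,0,0,0,-1.5,0,0,0,0,0,0,-3,0,0,0,0,0,0,-3,0,0,0,0,0,0,0,0,0,0,0]'
python3 - <<'E'
from h import *
go(.61,.0,.1,2.914)
E
```

```text
time_s: 18.15
tcp_pos: [0.5716, -0.2101, 0.0244]
ee_rot: [0.115, 0.993, 0.001, -0.002]
ft_force: [-0.7, 0.8, 0.1]
opening: 0.0856
gripper_force: 0.0
time_s: 18.65
tcp_pos: [0.5741, -0.2117, 0.0276]
ee_rot: [0.115, 0.993, 0.0, 0.001]
ft_force: [-2.0, 1.6, 6.3]
opening: 0.0632
gripper_force: 45.7
time_s: 19.15
tcp_pos: [0.5756, -0.2125, 0.1106]
ee_rot: [0.115, 0.993, -0.0, 0.003]
ft_force: [1.3, 0.0, -1.7]
opening: 0.0629
gripper_force: 44.8
shift cm [ 1.51 21.48  1.05] then turn [ 0.     0.006 -0.003] at [ 0.5756 -0.2125  0.1106]
```

```bash
python3 -m handwheel '[0.1,1.3,0,0,0,0,0,0.2,2.5,0,0,0,0,0,0.2,2.5,0,0,0,0,0,0.2,2.5,0,0,0,0,0,0.2,2.5,0,0,0,0,0]'
python3 -m handwheel '[0.2,2.5,0,0,0,0,0,0.2,2.5,0,0,0,0,0,0.2,2.5,0,0,0,0,0,0.2,2.5,1,0,0,0,0,0,0,3,0,0,0,0]'
python3 -m handwheel '[0,0,3,0,0,0,0,0,0,1.8,0,0,0,0,0,0,0.3,0,0,0,0,0,0,0,0,0,0,0]'
python3 - <<'E'
from h import *
go(.61,.0,.0106,2.914)
E
```

```text
time_s: 19.65
tcp_pos: [0.5895, -0.0977, 0.1046]
ee_rot: [0.115, 0.993, 0.001, -0.002]
ft_force: [-0.1, 0.3, -0.9]
opening: 0.0633
gripper_force: 44.7
time_s: 20.15
tcp_pos: [0.6069, 0.0033, 0.0669]
ee_rot: [0.113, 0.994, 0.001, 0.001]
ft_force: [1.5, -0.3, -2.4]
opening: 0.0634
gripper_force: 44.7
time_s: 20.55
tcp_pos: [0.6044, 0.0002, 0.0142]
ee_rot: [0.115, 0.993, 0.0, -0.002]
ft_force: [0.5, -0.7, -1.6]
opening: 0.0634
gripper_force: 44.7
shift cm [-0.55  0.1   0.36] then turn [ 0.001 -0.003 -0.002] at [6.044e-01 2.000e-04 1.420e-02]
```

```bash
python3 -m handwheel '[0,0,0.2,0,0,0,0,0,0,0.1,0,0,0,0,0,0,0,0,0,0,0,0,0,0,0,0,0,1,0,0,0,0,0,0,1]'
python3 -m handwheel '[0,0,0,0,0,0,1,0,0,-2,0,0,0,1,0,0,-4,0,0,0,1,0,0,-4,0,0,0,1,0.85,2.25,-4,0,0,0,1]'
python3 -m handwheel '[0.85,2.25,0,0,0,0,1,0.85,2.25,0,0,0,0,1,0.85,2.25,0,0,0,0,1,0.85,2.25,0,0,0,0,1,0.85,2.25,0,0,0,0,1]'
python3 -m handwheel '[0.85,2.25,0,0,0,0,1,0.85,2.25,0,0,0,0,1,0.85,2.25,0,0,0,0,1,0.85,2.25,0,0,0,0,1,0,0,0,0,0,-0.087,1]'
python3 -m handwheel '[0,0,0,0,0,0,1,0,0,0,0,0,0,1]'
python3 - <<'E'
from h import *
c=bot.capture("wrist"); p=c["pixels"]; cv2.imwrite("pics/w5.png",p); h=cv2.cvtColor(p,cv2.COLOR_BGR2HSV)
r=(h[...,0]>60)&(h[...,0]<95)&(h[...,1]>110)&roi(p.shape,200,350,80,310)
q=blob(r); k=rect(cast(c,q,.032,1)); print(q.min(0),q.max(0),k)
go(*k[0],.012,k[2]+np.pi)
E
```

```text
time_s: 21.05
tcp_pos: [0.6058, -0.0003, 0.0128]
ee_rot: [0.115, 0.993, 0.001, 0.0]
ft_force: [0.3, -0.2, -0.6]
opening: 0.0854
gripper_force: 0.0
time_s: 21.55
tcp_pos: [0.6025, 0.0218, 0.1538]
ee_rot: [0.116, 0.993, 0.0, -0.0]
ft_force: [1.3, 0.7, -0.3]
opening: 0.0852
gripper_force: 0.0
time_s: 22.05
tcp_pos: [0.5865, 0.1436, 0.1526]
ee_rot: [0.115, 0.993, 0.001, -0.0]
ft_force: [0.3, 0.2, 0.7]
opening: 0.0853
gripper_force: 0.0
time_s: 22.55
tcp_pos: [0.5737, 0.2407, 0.1526]
ee_rot: [0.07, 0.998, 0.001, -0.0]
ft_force: [-0.1, -1.0, 0.6]
opening: 0.0855
gripper_force: 0.0
time_s: 22.75
tcp_pos: [0.5741, 0.2379, 0.1526]
ee_rot: [0.073, 0.997, 0.001, -0.0]
ft_force: [-0.5, 0.2, 0.9]
opening: 0.0853
gripper_force: 0.0
[236 120] [315 224] (array([0.5519, 0.2432]), array([84.4, 62.9]), np.float64(-0.123))
shift cm [ 2.27  0.21 14.06] then turn [ 0.001 -0.001 -0.023] at [0.5742 0.2377 0.1526]
```

View pics/w5.png

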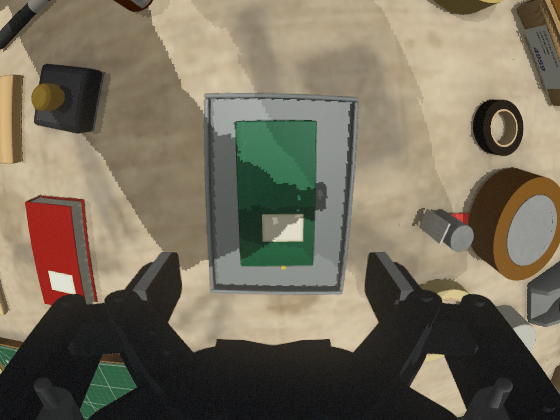

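The green book spans (236,121), (316,121), (315,265), (241,265). The tray rim corners are (206,95), (357,98), (342,293), (211,291). The mask lost the label end, so I'll use the corners.

```bash
python3 - <<'E'
from h import *
c=bot.capture("wrist"); p=c["pixels"]; h=cv2.cvtColor(p,cv2.COLOR_BGR2HSV)
r=(h[...,0]>60)&(h[...,0]<95)&(h[...,1]>90)&roi(p.shape,200,350,80,310)
q=blob(cv2.morphologyEx(r.astype(np.uint8),cv2.MORPH_CLOSE,np.ones((15,15)))); print("mask",q.min(0),q.max(0),rect(cast(c,q,.032,1)))
k=rect(cast(c,[(236,121),(316,121),(315,265),(241,265)],.032,1)); print(k)
print("tray",rect(cast(c,[(206,95),(357,98),(342,293),(211,291)],.016,1)))
go(*k[0],.012,k[2]+np.pi)
E
```

```text
mask [236 120] [316 265] (array([0.5711, 0.2405]), array([123. ,  63.1]), np.float64(-0.138))
(array([0.5718, 0.2419]), array([123.2,  64.8]), np.float64(-0.138))
tray (array([0.5806, 0.2416]), array([183.1, 128.1]), np.float64(-0.16))
shift cm [ 0.29  0.38 14.06] then turn [ 0.001 -0.001 -0.008] at [0.5742 0.2375 0.1526]
```

```bash
python3 -m handwheel '[0.3,0.35,3,0,0,-0.008,0.93,0,0,3,0,0,0,0.93,0,0,3,0,0,0,0.93,0,0,3,0,0,0,0.93,0,0,1.9,0,0,0,0.93]' 40
python3 -m handwheel '[0,0,0,0,0,0,0.93,0,0,0,0,0,0,0,0,0,0,0,0,0,0,0,0,0,0,0,0,0,0,0,0,0,0,0,0]'
python3 -m handwheel '[0,0,-0.5,0,0,0,0,0,0,-1.5,0,0,0,0,0,0,-3,0,0,0,0,0,0,-3,0,0,0,0,0,0,0,0,0,0,0]'
python3 - <<'E'
from h import *
go(.574,-.212,.11,2.9156)
c=bot.capture("wrist"); cv2.imwrite("pics/w6.png",c["pixels"])
E
```

```text
time_s: 23.35
tcp_pos: [0.5707, 0.2411, 0.0115]
ee_rot: [0.069, 0.998, 0.0, -0.001]
ft_force: [-0.1, 0.1, -0.2]
opening: 0.0792
gripper_force: 0.0
time_s: 23.85
tcp_pos: [0.5722, 0.2423, 0.0146]
ee_rot: [0.068, 0.998, 0.001, 0.0]
ft_force: [-0.7, -0.8, 4.1]
opening: 0.063
gripper_force: 46.3
time_s: 24.35
tcp_pos: [0.5739, 0.243, 0.0983]
ee_rot: [0.068, 0.998, 0.002, 0.003]
ft_force: [0.7, 0.8, -1.0]
opening: 0.063
gripper_force: 45.7
shift cm [ -6.16 -45.08  -1.36] then turn [0.005 0.005 0.091] at [0.5739 0.243  0.0983]
```

```bash
python3 -m handwheel '[-0.2,-1.4,0,0,0,0,0,-0.35,-2.6,0,0,0,0,0,-0.35,-2.6,0,0,0,0,0,-0.35,-2.6,0,0,0,0,0,-0.35,-2.6,0,0,0,0,0]'
python3 -m handwheel '[-0.35,-2.6,0,0,0,0,0,-0.35,-2.6,0,0,0,0,0,-0.35,-2.6,0,0,0,0,0,-0.35,-2.6,0,0,0,0,0,-0.35,-2.6,0,0,0,0,0]'
python3 -m handwheel '[-0.35,-2.6,0,0,0,0,0,-0.35,-2.6,0,0,0,0,0,-0.35,-2.6,0,0,0,0,0,-0.35,-2.6,0,0,0,0,0,-0.35,-2.6,0,0,0,0,0]'
python3 -m handwheel '[-0.35,-2.6,0,0,0,0,0,-0.35,-2.6,0,0,0,0,0,-0.35,-2.0,0,0,0,0,0,0,0,0,0,0,0.09,0,0,0,0,0,0,0,0]'
python3 -m handwheel '[0,0,0,0,0,0,0]'
python3 - <<'E'
from h import *
go(.574,-.212,.06,2.9156)
E
```

```text
time_s: 24.9
tcp_pos: [0.5703, 0.1209, 0.092]
ee_rot: [0.068, 0.998, 0.0, -0.002]
ft_force: [-0.6, 0.3, -0.8]
opening: 0.0632
gripper_force: 45.5
time_s: 25.4
tcp_pos: [0.5699, -0.0101, 0.0919]
ee_rot: [0.068, 0.998, 0.0, -0.002]
ft_force: [0.8, 1.2, -0.2]
opening: 0.063
gripper_force: 45.5
time_s: 25.9
tcp_pos: [0.5695, -0.141, 0.0917]
ee_rot: [0.068, 0.998, 0.001, -0.002]
ft_force: [0.8, -0.1, -0.6]
opening: 0.063
gripper_force: 45.5
time_s: 26.4
tcp_pos: [0.5702, -0.2131, 0.0915]
ee_rot: [0.114, 0.993, 0.001, -0.002]
ft_force: [-0.2, 0.5, -1.0]
opening: 0.0633
gripper_force: 45.6
time_s: 26.5
tcp_pos: [0.5707, -0.2122, 0.092]
ee_rot: [0.112, 0.994, 0.001, -0.001]
ft_force: [0.7, -0.2, -0.5]
opening: 0.0635
gripper_force: 45.6
shift cm [-0.32  0.09  3.2 ] then turn [ 0.001 -0.003  0.002] at [ 0.5707 -0.2122  0.092 ]
```

```bash
python3 -m handwheel '[-0.3,0.1,1.5,0,0,0,0,0,0,2,0,0,0,0,0,0,1.8,0,0,0,0,0,0,0.5,0,0,0,0,0,0,0,0,0,0,0]'
python3 - <<'E'
from h import *
go(.574,-.212,.0276,2.9156)
E
```

```text
time_s: 27.0
tcp_pos: [0.5742, -0.2112, 0.0342]
ee_rot: [0.112, 0.994, 0.001, -0.001]
ft_force: [0.6, 0.8, -0.3]
opening: 0.0629
gripper_force: 45.5
shift cm [-0.   -0.08  0.66] then turn [ 0.001 -0.003  0.002] at [ 0.5742 -0.2112  0.0342]
```

Lower the last bit and release, then rise and check.

```bash
python3 -m handwheel '[0,-0.08,0.4,0,0,0,0,0,0,0.2,0,0,0,0,0,0,0,0,0,0,0,0,0,0,0,0,0,0]'
python3 -m handwheel '[0,0,0.1,0,0,0,0,0,0,0,0,0,0,0,0,0,0,0,0,0,1,0,0,0,0,0,0,1,0,0,0,0,0,0,1]'
python3 -m handwheel '[0,0,-2,0,0,0,1,0,0,-4,0,0,0,1,0,0,-4,0,0,0,1,0,0,-2,0,0,0,1,0,0,0,0,0,0,1]'
python3 - <<'E'
from h import *
c=bot.capture("wrist"); p=c["pixels"]; cv2.imwrite("pics/w7.png",p); h=cv2.cvtColor(p,cv2.COLOR_BGR2HSV)
r=(h[...,0]>60)&(h[...,0]<95)&(h[...,1]>90)&roi(p.shape,200,350,80,310)
q=blob(cv2.morphologyEx(r.astype(np.uint8),cv2.MORPH_CLOSE,np.ones((15,15)))); k=rect(cast(c,q,.045,1)); print("green",q.min(0),q.max(0),k)
yaw=-.226; X=np.array([np.cos(yaw),np.sin(yaw)]); Y=np.array([-X[1],X[0]]); print((k[0]-[.574,-.212])@np.c_[X,Y])
go(.443,-.054,.1,2.912)
E
```

```text
time_s: 27.4
tcp_pos: [0.5749, -0.2127, 0.0294]
ee_rot: [0.112, 0.994, 0.001, -0.0]
ft_force: [0.2, 0.5, -0.9]
opening: 0.0632
gripper_force: 45.5
time_s: 27.9
tcp_pos: [0.5748, -0.2126, 0.0281]
ee_rot: [0.112, 0.994, 0.001, -0.0]
ft_force: [-0.2, 0.9, -0.8]
opening: 0.085
gripper_force: 0.0
time_s: 28.4
tcp_pos: [0.5766, -0.2134, 0.1516]
ee_rot: [0.112, 0.994, -0.0, 0.003]
ft_force: [0.1, 1.0, -0.1]
opening: 0.0855
gripper_force: 0.0
green [231 121] [315 272] (array([ 0.574, -0.213]), array([122.7,  62.5]), np.float64(-0.225))
[ 0.00022408 -0.00097457]
shift cm [16.49 12.53  4.92] then turn [0.001 0.002 0.004] at [ 0.5756 -0.213   0.1495]
```

View pics/w7.png

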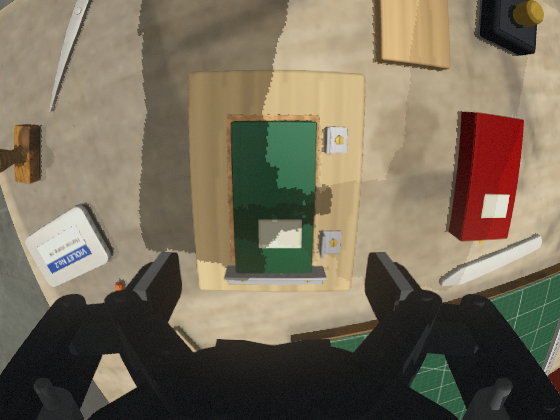

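Green is square in the stand at (231–315, 121–272), within 1 mm of its place. The red book, board and weight wait in the strip. Next, the board.

```bash
python3 -m handwheel '[2.3,1.8,0,0,0,0,1,2.4,1.8,0,0,0,0,1,2.4,1.8,0,0,0,0,1,2.4,1.8,0,0,0,0,1,2.4,1.8,0,0,0,0,1]'
python3 -m handwheel '[2.3,1.75,0,0,0,0,1,2.3,1.75,0,0,0,0.004,1,0,0,3,0,0,0,1,0,0,3,0,0,0,1,0,0,0,0,0,0,1]'
python3 - <<'E'
from h import *
go(.443,-.054,.0065,2.912)
E
```

```text
time_s: 28.95
tcp_pos: [0.4772, -0.0974, 0.1467]
ee_rot: [0.113, 0.994, 0.001, -0.002]
ft_force: [0.8, 0.1, -0.4]
opening: 0.0856
gripper_force: 0.0
time_s: 29.45
tcp_pos: [0.4386, -0.0533, 0.0847]
ee_rot: [0.114, 0.993, 0.001, -0.004]
ft_force: [-0.2, 1.1, -0.1]
opening: 0.0855
gripper_force: 0.0
shift cm [-0.51  0.03  7.82] then turn [ 0.    -0.008  0.001] at [ 0.4386 -0.0533  0.0847]
```

```bash
python3 -m handwheel '[-0.3,0,3,0,0,0,1,0,0,3,0,0,0,1,0,0,1.5,0,0,0,1,0,0,0,0,0,0,1]' 40
python3 - <<'E'
from h import *
go(.443,-.054,.0065,2.912)
E
```

```text
time_s: 29.85
tcp_pos: [0.4433, -0.0545, 0.0119]
ee_rot: [0.115, 0.993, 0.001, -0.002]
ft_force: [0.3, 0.1, 1.7]
opening: 0.0852
gripper_force: 0.0
shift cm [0.04 0.04 0.54] then turn [ 0.001 -0.005 -0.   ] at [ 0.4433 -0.0545  0.0119]
```

```bash
python3 -m handwheel '[0,0,0.3,0,0,0,1,0,0,0,0,0,0,0,0,0,0,0,0,0,0,0,0,0,0,0,0,0,0,0,0,0,0,0,0]'
python3 - <<'E'
from h import *
go(.443,-.054,.0065,2.912)
E
python3 -m handwheel '[0,0,-0.5,0,0,0,0,0,0,-1.5,0,0,0,0,0,0,-4,0,0,0,0,0,0,-4,0,0,0,0,0,0,-2,0,0,0,0]'
python3 - <<'E'
from h import *
go(.574,-.2125,.12,2.9156)
E
```

```text
time_s: 30.35
tcp_pos: [0.4455, -0.0547, 0.0115]
ee_rot: [0.115, 0.993, 0.001, 0.001]
ft_force: [-0.8, 0.5, 5.5]
opening: 0.0669
gripper_force: 44.1
shift cm [0.25 0.01 0.5 ] then turn [0.001 0.001 0.   ] at [ 0.4455 -0.0547  0.0115]
time_s: 30.85
tcp_pos: [0.446, -0.0548, 0.134]
ee_rot: [0.114, 0.993, 0.001, 0.002]
ft_force: [1.7, -0.0, -1.0]
opening: 0.0665
gripper_force: 45.5
shift cm [-16.04 -12.45   1.44] then turn [ 0.002  0.003 -0.003] at [ 0.446  -0.0548  0.134 ]
```

```bash
python3 -m handwheel '[-1.3,-1.0,0,0,0,0,0,-2.5,-1.9,0,0,0,0,0,-2.5,-1.9,0,0,0,0,0,-2.5,-1.9,0,0,0,0,0,-2.5,-1.9,0,0,0,0,0]'
python3 -m handwheel '[-2.5,-1.9,0,0,0,0,0,-2.5,-2.0,0,0,0,0,0,0,0,3,0,0,0,0,0,0,2,0,0,0,0,0,0,0,0,0,0,0]'
python3 -m handwheel '[0,0,0,0,0,0,0]'
python3 - <<'E'
from h import *
go(.577,-.2132,.0565,2.9156)
E
```

```text
time_s: 31.35
tcp_pos: [0.536, -0.1657, 0.1292]
ee_rot: [0.115, 0.993, 0.001, -0.001]
ft_force: [0.6, 0.4, -0.2]
opening: 0.0666
gripper_force: 45.5
time_s: 31.85
tcp_pos: [0.573, -0.2135, 0.0761]
ee_rot: [0.115, 0.993, 0.001, -0.004]
ft_force: [-0.3, -0.7, -0.5]
opening: 0.0665
gripper_force: 45.4
time_s: 31.95
tcp_pos: [0.5748, -0.2137, 0.0795]
ee_rot: [0.115, 0.993, 0.001, -0.001]
ft_force: [1.4, 0.5, -1.1]
opening: 0.0668
gripper_force: 45.5
shift cm [-0.21  0.1   2.3 ] then turn [ 0.001 -0.002 -0.004] at [ 0.5748 -0.2137  0.0795]
```

```bash
python3 -m handwheel '[-0.2,0.1,1,0,0,0,0,0,0,0.8,0,0,0,0,0,0,0.2,0,0,0,0,0,0,0,0,0,0,0]'
python3 -m handwheel '[0,0,0.1,0,0,0,0,0,0,0,0,0,0,0]'
python3 - <<'E'
from h import *
go(.577,-.2132,.0565,2.9156)
E
```

```text
time_s: 32.35
tcp_pos: [0.577, -0.2126, 0.0597]
ee_rot: [0.114, 0.993, 0.001, -0.001]
ft_force: [-0.4, 0.2, -0.3]
opening: 0.0669
gripper_force: 45.5
time_s: 32.55
tcp_pos: [0.5774, -0.2129, 0.0592]
ee_rot: [0.114, 0.993, 0.001, -0.0]
ft_force: [0.1, -0.1, 0.1]
opening: 0.0667
gripper_force: 45.5
shift cm [ 0.03 -0.04  0.27] then turn [ 0.001 -0.    -0.003] at [ 0.5774 -0.2129  0.0592]
```

```bash
python3 -m handwheel '[0,0,0.1,0,0,0,0,0,0,0.1,0,0,0,0,0,0,0,0,0,0,0]'
```

```text
time_s: 32.85
tcp_pos: [0.5772, -0.2128, 0.0569]
ee_rot: [0.114, 0.993, 0.001, -0.0]
ft_force: [-0.3, 0.2, -0.2]
opening: 0.0666
gripper_force: 45.5
```

```bash
python3 -m handwheel '[0,0,0.1,0,0,0,0,0,0,0,0,0,0,0,0,0,0,0,0,0,1,0,0,0,0,0,0,1,0,0,0,0,0,0,1]'
python3 -m handwheel '[0,0,-2,0,0,0,1,0,0,-4,0,0,0,1,0,0,-4,0,0,0,1,0,0,0,0,0,0,1,0,0,0,0,0,0,1]'
python3 - <<'E'
from h import *
c=bot.capture("wrist"); p=c["pixels"]; cv2.imwrite("pics/w8.png",cv2.resize(p[90:300,180:370],None,fx=2.8,fy=2.8,interpolation=2))
go(.4500,.059,.1,2.9)
h=cv2.cvtColor(p,cv2.COLOR_BGR2HSV)
r=((h[...,0]>60)&(h[...,0]<95)&(h[...,1]>90)).astype(np.uint8)
n,l,st,ce=cv2.connectedComponentsWithStats(r)
for i in range(1,n):
    if st[i,4]>100: print(st[i],ce[i].round(1))
E
```

```text
time_s: 33.35
tcp_pos: [0.5773, -0.2129, 0.0559]
ee_rot: [0.114, 0.993, 0.001, -0.0]
ft_force: [0.1, -0.1, -0.0]
opening: 0.0854
gripper_force: 0.0
time_s: 33.85
tcp_pos: [0.5779, -0.2132, 0.1568]
ee_rot: [0.114, 0.993, 0.0, 0.001]
ft_force: [-0.7, -0.5, -1.1]
opening: 0.0852
gripper_force: 0.0
shift cm [18.56 23.58  5.6 ] then turn [ 0.001 -0.001  0.012] at [ 0.5771 -0.2129  0.1556]
[ 231  120   83   17 1292] [273.8 127.8]
[264 264  46   6 230] [286.5 266. ]
[ 512  271   48   95 1953] [539.7 319.5]
[ 490  276   58   41 1116] [520.2 297.2]
[330 333  34  19 375] [347.8 341.9]
[423 352  22  13 190] [433.6 358.5]
[410 367  32  35 695] [427.6 381.7]
[437 368  30  52 740] [450.6 394.9]
```

View pics/w8.png

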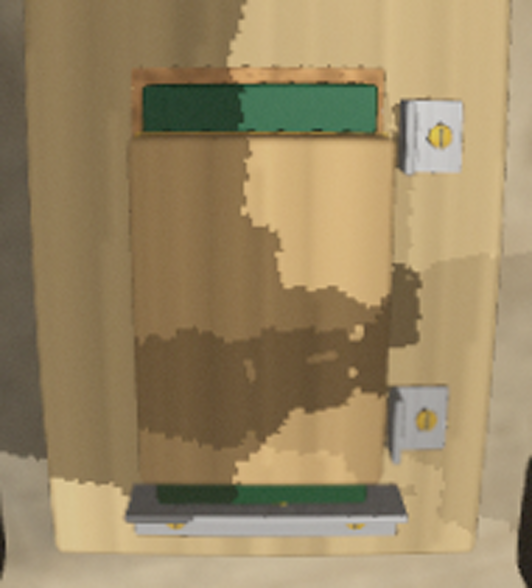

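Board lies on the green book, parallel to it (crop corners 133,138 / 392,138 / 385,485 / 137,485). I'll measure its centre, then fetch the weight.

```bash
python3 - <<'E'
from h import *
c=bot.capture("wrist")
k=rect(cast(c,np.array([(133,138),(392,138),(385,485),(137,485)])/2.8+[180,90]-.3,.063,1)); print(k)
X=np.array([np.cos(-.226),np.sin(-.226)]); Y=np.array([-X[1],X[0]]); print("rel green",(k[0]-[.574,-.213])@np.c_[X,Y])
g=cast(c,[(273,120.3),(287,269)],.045,1); print("green ends rel",((g[:,:2]-[.574,-.213])@np.c_[X,Y]).round(4))
E
python3 -m handwheel '[1.8,2.35,0,0,0,0,1,1.8,2.35,0,0,0,0,1,1.9,2.35,0,0,0,0,1,1.9,2.35,0,0,0,0,1,1.9,2.35,0,0,0,0,1]'
python3 -m handwheel '[1.8,2.35,0,0,0,0,1,1.8,2.35,0,0,0,0,1,1.9,2.35,0,0,0,0,1,1.9,2.35,0,0,0,0,1,1.9,2.35,0,0,0,0,1]'
python3 -m handwheel '[0,0,3,0,0,0,1,0,0,2,0,0,0,1,0,0,0,0,0,0,1]'
python3 - <<'E'
from h import *
go(.4505,.059,.043,2.912)
E
```

```text
(array([ 0.5723, -0.2121]), array([94.9, 68.9]), np.float64(-0.23))
rel green [-0.00185844  0.00049618]
green ends rel [[-0.0618  0.0007]
 [ 0.0599  0.0122]]
time_s: 34.45
tcp_pos: [0.5119, -0.0763, 0.1546]
ee_rot: [0.115, 0.993, 0.001, -0.002]
ft_force: [0.4, 0.5, 0.4]
opening: 0.0856
gripper_force: 0.0
time_s: 34.95
tcp_pos: [0.4481, 0.059, 0.1551]
ee_rot: [0.115, 0.993, 0.0, -0.002]
ft_force: [-0.0, 0.1, -0.1]
opening: 0.0852
gripper_force: 0.0
time_s: 35.25
tcp_pos: [0.4468, 0.0582, 0.1033]
ee_rot: [0.114, 0.993, -0.0, -0.004]
ft_force: [-0.4, 0.0, 0.5]
opening: 0.0854
gripper_force: 0.0
shift cm [-0.38  0.17  6.03] then turn [-0.001 -0.007  0.001] at [0.4468 0.0582 0.1033]
```

```bash
python3 -m handwheel '[-0.2,0.1,2,0,0,0,0.8,0,0,2.5,0,0,0,0.6,0,0,1.2,0,0,0,0.6,0,0,0,0,0,0,0.6]' 60
python3 - <<'E'
from h import *
go(.4505,.059,.043,2.912)
E
```

```text
time_s: 35.65
tcp_pos: [0.4505, 0.0585, 0.0482]
ee_rot: [0.115, 0.993, 0.0, -0.002]
ft_force: [-0.0, 0.3, -0.7]
opening: 0.0515
gripper_force: 0.0
shift cm [0.01 0.05 0.52] then turn [-0.    -0.004 -0.   ] at [0.4505 0.0585 0.0482]
```

```bash
python3 -m handwheel '[0,0,0.35,0,0,0,0.6,0,0,0,0,0,0,0,0,0,0,0,0,0,0,0,0,0,0,0,0,0,0,0,0,0,0,0,0]'
python3 -m handwheel '[0,0,0,0,0,0,0,0,0,-0.5,0,0,0,0,0,0,-1.5,0,0,0,0,0,0,-3,0,0,0,0,0,0,-4,0,0,0,0]'
python3 -m handwheel '[0,0,-3,0,0,0,0,0,0,0,0,0,0,0]'
python3 - <<'E'
from h import *
go(.5725,-.2122,.16,2.9156)
E
```

```text
time_s: 36.15
tcp_pos: [0.4521, 0.0584, 0.0468]
ee_rot: [0.115, 0.993, 0.0, 0.0]
ft_force: [-0.9, -2.4, 5.7]
opening: 0.0218
gripper_force: 58.8
time_s: 36.65
tcp_pos: [0.4497, 0.0586, 0.1354]
ee_rot: [0.114, 0.993, 0.0, -0.003]
ft_force: [1.6, -0.1, -7.6]
opening: 0.0213
gripper_force: 60.0
time_s: 36.85
tcp_pos: [0.4537, 0.059, 0.1693]
ee_rot: [0.114, 0.993, 0.001, 0.002]
ft_force: [0.9, 0.2, -7.9]
opening: 0.0214
gripper_force: 60.1
shift cm [-17.73 -23.72   0.93] then turn [ 0.003  0.005 -0.003] at [0.4537 0.059  0.1693]
```

```bash
python3 -m handwheel '[-0.9,-1.2,0,0,0,0,0,-1.7,-2.25,0,0,0,0,0,-1.7,-2.25,0,0,0,0,0,-1.7,-2.25,0,0,0,0,0,-1.7,-2.25,0,0,0,0,0]'
python3 -m handwheel '[-1.7,-2.25,0,0,0,0,0,-1.7,-2.25,0,0,0,0,0,-1.7,-2.25,0,0,0,0,0,-1.7,-2.25,0,0,0,0,0,-1.7,-2.25,0,0,0,0,0]'
python3 -m handwheel '[-1.7,-2.25,0,0,0,0,0,0,0,1.5,0,0,0,0,0,0,1.5,0,0,0,0,0,0,0,0,0,0,0,0,0,0,0,0,0,0]'
python3 - <<'E'
from h import *
go(.574,-.2125,.1098,2.9156)
E
```

```text
time_s: 37.35
tcp_pos: [0.5028, -0.059, 0.1636]
ee_rot: [0.114, 0.993, 0.001, -0.002]
ft_force: [0.6, 0.6, -8.0]
opening: 0.0213
gripper_force: 60.1
time_s: 37.85
tcp_pos: [0.56, -0.1877, 0.1629]
ee_rot: [0.114, 0.993, 0.001, -0.002]
ft_force: [-0.5, -0.1, -8.2]
opening: 0.0215
gripper_force: 60.1
time_s: 38.35
tcp_pos: [0.5713, -0.2123, 0.1339]
ee_rot: [0.114, 0.993, 0.001, -0.002]
ft_force: [0.3, 0.0, -7.7]
opening: 0.0214
gripper_force: 60.4
shift cm [-0.28  0.04  2.41] then turn [ 0.002 -0.004 -0.003] at [ 0.5713 -0.2123  0.1339]
```

```bash
python3 -m handwheel '[-0.25,0.05,1,0,0,0,0,0,0,0.7,0,0,0,0,0,0,0.4,0,0,0,0,0,0,0,0,0,0,0,0,0,0,0,0,0,0]'
python3 -m handwheel '[0,0,0.1,0,0,0,0,0,0,0,0,0,0,0]'
```

```text
time_s: 38.85
tcp_pos: [0.5748, -0.2128, 0.1146]
ee_rot: [0.114, 0.993, 0.001, -0.0]
ft_force: [-0.7, 0.8, -8.5]
opening: 0.0215
gripper_force: 60.3
time_s: 39.05
tcp_pos: [0.5748, -0.2129, 0.1137]
ee_rot: [0.115, 0.993, 0.001, -0.0]
ft_force: [-0.7, 0.1, -6.9]
opening: 0.0213
gripper_force: 60.3
```

```bash
python3 -m handwheel '[0,0,0.15,0,0,0,0,0,0,0.1,0,0,0,0,0,0,0,0,0,0,0]'
python3 -m handwheel '[0,0,0.1,0,0,0,0,0,0,0,0,0,0,0]'
```

```text
time_s: 39.35
tcp_pos: [0.5746, -0.2128, 0.1108]
ee_rot: [0.114, 0.993, 0.001, -0.001]
ft_force: [0.4, -0.1, -7.3]
opening: 0.0212
gripper_force: 60.4
time_s: 39.55
tcp_pos: [0.5748, -0.2129, 0.11]
ee_rot: [0.114, 0.993, 0.001, -0.0]
ft_force: [0.3, -0.1, -8.9]
opening: 0.0214
gripper_force: 60.4
```

```bash
python3 -m handwheel '[0,0,0.1,0,0,0,0,0,0,0.1,0,0,0,0,0,0,0,0,0,0,0]'
python3 -m handwheel '[0,0,0.1,0,0,0,0,0,0,0,0,0,0,0]'
```

```text
time_s: 39.85
tcp_pos: [0.5748, -0.2129, 0.1098]
ee_rot: [0.114, 0.993, 0.0, 0.0]
ft_force: [-5.4, 2.5, 7.6]
opening: 0.0216
gripper_force: 62.2
time_s: 40.05
tcp_pos: [0.5748, -0.2129, 0.1098]
ee_rot: [0.115, 0.993, 0.0, 0.001]
ft_force: [-9.0, 2.6, 16.5]
opening: 0.0213
gripper_force: 63.0
```

```bash
python3 -m handwheel '[0,0,-0.15,0,0,0,0,0,0,0,0,0,0,0.4,0,0,0,0,0,0,0.6,0,0,0,0,0,0,0.6,0,0,-1,0,0,0,0.6]'
python3 -m handwheel '[0,0,-3,0,0,0,0.8,0,0,-4,0,0,0,1,0,0,0,0,0,0,1,0,0,0,0,0,0,1]'
python3 - <<'E'
from h import *
c=bot.capture("wrist"); cv2.imwrite("pics/w9.png",c["pixels"])
go(.6058,-.0003,.1,2.912)
E
```

```text
time_s: 40.55
tcp_pos: [0.5742, -0.2126, 0.1176]
ee_rot: [0.114, 0.993, 0.001, -0.001]
ft_force: [-0.2, -0.1, 1.0]
opening: 0.0513
gripper_force: 0.0
time_s: 40.95
tcp_pos: [0.5755, -0.2132, 0.19]
ee_rot: [0.114, 0.993, 0.0, 0.001]
ft_force: [-0.9, -0.6, -1.0]
opening: 0.0855
gripper_force: 0.0
shift cm [ 1.82 21.4   8.89] then turn [ 0.001 -0.     0.   ] at [ 0.5749 -0.2129  0.1887]
```

View pics/w9.png

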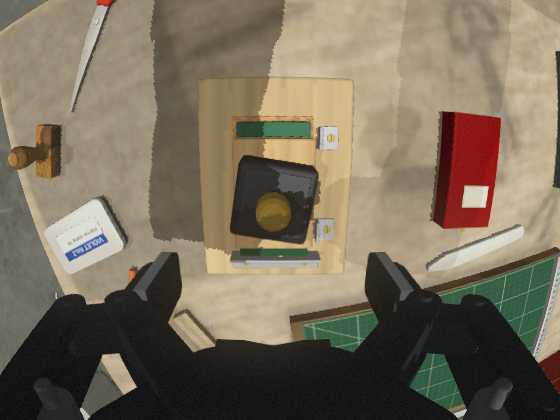

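The weight stands on the board (knob at 274,211), upright. Now the red book at (468,170).

```bash
python3 - <<'E'
from h import *
c=bot.capture("wrist"); k=cast(c,(273.5,211),.113,1)[0]; print("knob",k)
E
python3 -m handwheel '[0.2,2.1,0,0,0,0,1,0.2,2.2,0,0,0,0,1,0.2,2.2,0,0,0,0,1,0.2,2.1,0,0,0,0,1,0.2,2.1,0,0,0,0,1]'
python3 -m handwheel '[0.2,2.2,0,0,0,0,1,0.2,2.2,0,0,0,0,1,0.2,2.1,0,0,0,0,1,0.2,2.1,0,0,0,0,1,0,2.1,3,0,0,0,1]'
python3 -m handwheel '[0,0,3,0,0,0,1,0,0,0,0,0,0,1,0,0,0,0,0,0,1]'
python3 - <<'E'
from h import *
c=bot.capture("wrist"); p=c["pixels"]; h=cv2.cvtColor(p,cv2.COLOR_BGR2HSV)
r=((h[...,0]<8)|(h[...,0]>172))&(h[...,1]>130)&roi(p.shape,190,360,60,310)
q=blob(cv2.morphologyEx(r.astype(np.uint8),cv2.MORPH_CLOSE,np.ones((25,25)))); k=rect(cast(c,q,.028,1)); print(q.min(0),q.max(0),k)
go(*k[0],.0115,k[2]+np.pi)
E
```

```text
knob [ 0.57006204 -0.2118267   0.113     ]
time_s: 41.55
tcp_pos: [0.5888, -0.1055, 0.1873]
ee_rot: [0.114, 0.993, 0.001, -0.002]
ft_force: [0.7, -0.0, 0.8]
opening: 0.0856
gripper_force: 0.0
time_s: 42.05
tcp_pos: [0.6074, 0.0005, 0.1606]
ee_rot: [0.114, 0.993, 0.001, 0.002]
ft_force: [1.0, -0.5, -0.7]
opening: 0.0856
gripper_force: 0.0
time_s: 42.35
tcp_pos: [0.6051, -0.0005, 0.1281]
ee_rot: [0.114, 0.993, 0.0, -0.002]
ft_force: [-0.4, -1.0, 0.3]
opening: 0.0855
gripper_force: 0.0
[230 125] [316 280] (array([ 6.047e-01, -5.000e-04]), array([123.7,  63.3]), np.float64(-0.223))
shift cm [ 0.11 -0.02 11.77] then turn [ 0.001 -0.001 -0.007] at [ 0.606  -0.0007  0.1292]
```

```bash
python3 -m handwheel '[0.1,0,3,0,0,0,0.95,0,0,3,0,0,0,0.95,0,0,3,0,0,0,0.95,0,0,2,0,0,0,0.95,0,0,0.6,0,0,0,0.95]' 40
python3 -m handwheel '[0,0,0,0,0,0,0.95,0,0,0,0,0,0,0,0,0,0,0,0,0,0,0,0,0,0,0,0,0,0,0,0,0,0,0,0]'
python3 -m handwheel '[0,0,-0.5,0,0,0,0,0,0,-1.5,0,0,0,0,0,0,-3,0,0,0,0,0,0,-3,0,0,0,0,0,0,0,0,0,0,0]'
python3 - <<'E'
from h import *
go(.5805,.2405,.09,2.9816)
E
```

```text
time_s: 42.9
tcp_pos: [0.6045, -0.0006, 0.0121]
ee_rot: [0.115, 0.993, 0.001, -0.001]
ft_force: [-0.3, -0.4, -0.4]
opening: 0.0809
gripper_force: 0.0
time_s: 43.4
tcp_pos: [0.6061, -0.0003, 0.0147]
ee_rot: [0.115, 0.993, 0.001, 0.001]
ft_force: [-1.1, -1.2, 6.1]
opening: 0.0633
gripper_force: 45.1
time_s: 43.9
tcp_pos: [0.6074, -0.0, 0.0975]
ee_rot: [0.114, 0.993, 0.001, 0.003]
ft_force: [0.2, 0.2, -1.3]
opening: 0.0632
gripper_force: 44.8
shift cm [ 8.09 22.81  0.76] then turn [ 0.003  0.006 -0.069] at [ 0.6074 -0.      0.0975]
```

```bash
python3 -m handwheel '[0.5,1.2,0,0,0,0,0,0.8,2.4,0,0,0,0,0,0.9,2.4,0,0,0,0,0,0.9,2.4,0,0,0,0,0,0.9,2.4,0,0,0,0,0]'
python3 -m handwheel '[0.8,2.4,0,0,0,0,0,0.8,2.4,0,0,0,0,0,0.8,2.4,0,0,0,0,0,0.8,2.4,0,0,0,0,0,0.8,2.4,0,0,0,0,0]'
python3 -m handwheel '[0,0,0,0,0,-0.069,0,0,0,3,0,0,0,0,0,0,2,0,0,0,0,0,0,0,0,0,0,0]'
python3 - <<'E'
from h import *
go(.5805,.2405,.0187,2.9816)
E
```

```text
time_s: 44.4
tcp_pos: [0.5891, 0.1157, 0.0915]
ee_rot: [0.114, 0.993, 0.0, -0.002]
ft_force: [0.5, -0.8, -2.1]
opening: 0.063
gripper_force: 44.7
time_s: 44.9
tcp_pos: [0.5773, 0.2416, 0.0916]
ee_rot: [0.114, 0.993, 0.0, -0.002]
ft_force: [0.5, -0.1, -2.6]
opening: 0.0629
gripper_force: 44.7
time_s: 45.3
tcp_pos: [0.5755, 0.2399, 0.0391]
ee_rot: [0.08, 0.997, -0.001, -0.004]
ft_force: [-0.2, -0.6, -1.3]
opening: 0.0629
gripper_force: 44.8
shift cm [-0.49  0.15  2.03] then turn [-0.002 -0.007  0.   ] at [0.5755 0.2399 0.0391]
```

Lower in steps, release (partial opening to stay clear of the walls), rise, then look.

```bash
python3 -m handwheel '[-0.3,0.1,1,0,0,0,0,0,0,0.6,0,0,0,0,0,0,0.2,0,0,0,0,0,0,0,0,0,0,0,0,0,0,0,0,0,0]'
python3 -m handwheel '[0,0,0.1,0,0,0,0,0,0,0.1,0,0,0,0,0,0,0,0,0,0,0]'
```

```text
time_s: 45.8
tcp_pos: [0.5822, 0.2408, 0.0256]
ee_rot: [0.08, 0.997, 0.001, -0.0]
ft_force: [-0.3, 1.1, -1.7]
opening: 0.0629
gripper_force: 44.9
time_s: 46.1
tcp_pos: [0.5819, 0.2407, 0.0231]
ee_rot: [0.08, 0.997, 0.001, -0.0]
ft_force: [-0.3, -0.3, -1.7]
opening: 0.063
gripper_force: 44.9
```

```bash
python3 -m handwheel '[0,0,0.1,0,0,0,0,0,0,0.1,0,0,0,0,0,0,0,0,0,0,0]'
```

```text
time_s: 46.4
tcp_pos: [0.5818, 0.2407, 0.0209]
ee_rot: [0.08, 0.997, 0.001, -0.0]
ft_force: [-0.8, 0.1, -1.7]
opening: 0.0636
gripper_force: 44.9
```

```bash
python3 -m handwheel '[0,0,0.1,0,0,0,0,0,0,0.1,0,0,0,0,0,0,0,0,0,0,0,0,0,0,0,0,0,0.93,0,0,0,0,0,0,0.93]'
python3 -m handwheel '[0,0,0,0,0,0,0.93,0,0,-1,0,0,0,0.93,0,0,-3,0,0,0,0.93,0,0,-4,0,0,0,1,0,0,-4,0,0,0,1]'
python3 -m handwheel '[0,0,-4,0,0,0,1,0,0,0,0,0,0,1,0,0,0,0,0,0,1]'
python3 - <<'E'
from h import *
c=bot.capture("wrist"); p=c["pixels"]; h=cv2.cvtColor(p,cv2.COLOR_BGR2HSV)
r=((h[...,0]<8)|(h[...,0]>172))&(h[...,1]>130)&roi(p.shape,190,360,60,310)
q=blob(cv2.morphologyEx(r.astype(np.uint8),cv2.MORPH_CLOSE,np.ones((25,25)))); print("red",rect(cast(c,q,.032,1)))
s=bot.capture("scene")["pixels"]; cv2.imwrite("pics/end.png",s)
E
```

```text
time_s: 46.9
tcp_pos: [0.5821, 0.2408, 0.0193]
ee_rot: [0.08, 0.997, 0.001, -0.0]
ft_force: [0.6, -0.6, -0.5]
opening: 0.0793
gripper_force: 0.0
time_s: 47.4
tcp_pos: [0.5816, 0.2404, 0.141]
ee_rot: [0.08, 0.997, 0.001, -0.001]
ft_force: [0.8, 0.2, -0.8]
opening: 0.0855
gripper_force: 0.0
time_s: 47.7
tcp_pos: [0.5826, 0.2407, 0.1808]
ee_rot: [0.08, 0.997, 0.001, 0.001]
ft_force: [0.6, -0.4, 0.1]
opening: 0.0855
gripper_force: 0.0
red (array([0.5806, 0.2407]), array([123.4,  63.5]), np.float64(-0.153))
```

View pics/end.png

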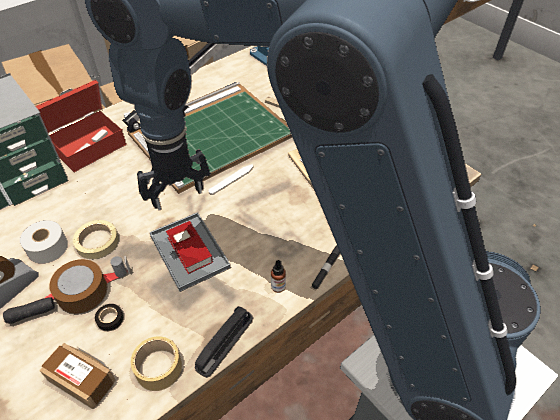

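The red book lies flat in the tray at (190,248), the bottle stands at (279,275), and the robot is clear. Handing in.

```bash
python3 -c "
from rig import bot
print(bot.finish_job())"
```

```text
the job is handed in; nothing more can be done
None
```

The notebooks are changed over and the job is handed in at about 48 s on the robot's clock. By the camera, green is within about 1 mm of its place, the board about 2 mm off green's centre, the weight about 2 mm off the board's middle, red about 1 mm from the tray's centre, and the bottle standing; the hand-in returned no verdict.

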